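Lock the heater block's collar and hold the surface probe on its ringed spot

ROBOT

A 6-joint arm with a two-finger parallel gripper is mounted at the origin on the work surface. World frame = base frame: x ahead of the robot, y to its left, z up, the work surface at z = 0. Lengths are in m, angles in degrees, forces in N, time in s.
With the tool pointing down it reaches from about 0.4 to 0.825 m from the base axis. Payload 7 kg.
Tool frame: the origin (TCP) lies midway between the tips of the shut fingers; the grasp point (between the pads) lies 19 mm behind it (r.grasp_offset is the distance from the TCP to the grasp point, in m); z points along the fingers, x is the direction in which the jaws open and shut, and the axes are right-handed (so a half turn about z gives the same grasp; the last joint's range is limited). The gripper opens to 88 mm and grips with 3 to 60 N. Pads are 19 mm wide; open, the fingers measure 130 mm over their backs; the gripper's body (78 mm by 193 mm) begins 47 mm behind the grasp point.
Start: joints at [16.507, 20.546, 0.682, 0, -70.136, -16.507], TCP at [0.675, -0, 0.227] pointing down, gripper open.
Joint ranges: [-176.03, 176.03], [-82.01, 121.73], [-58.28, 71.71], [-173.87, 95.51], [-174.79, -0.11], [-173.66, 173.66]. Speed limits (degrees/s): [136.94, 136.94, 172.46, 180, 180, 180].

INTERFACE

Orientations are given as [roll, pitch, yaw] about the fixed x, y, z axes, in that order (R = Rz(yaw) Ry(pitch) Rx(roll)).
In Python, from plant import r gives the robot as it stands.
- The arm moves only by the tool step_arm, never from a script. Its argument "deltas" is a list of rows, each a list of 7 numbers: the turn, a rotation vector about the tool's x, y, z in rad, then the shift along the tool's x, y, z in mm, then the opening, from -1 (shut) to 1 (fully open), so that 0 is half open. In form: [[ax, ay, az, x, y, z, grip], ...]. A call has 1 to 10 rows; each row shifts and turns the pose as measured when the row begins, along the tool's axes as they then stand; what a row does not reach is not made up. A row lasts 1/10 s, in which the tool goes at most 50 mm and 8.59 degrees, less where a joint would pass 70% of its speed; a pose out of reach is approached as far as the arm can. A call with a gripper value outside its range is refused whole. The fingers move at their own pace and stop on an object; "squeeze" is the grip in N (left out, the last holds). Time passes only in rows, so rows that do not move let the fingers close. It gives the time, the measured TCP pose, the force and the opening at its end, in the units of the state.
- r.get_state(): the state, without advancing time (a new reading comes with each control period).
- r.capture(name): name is "scene" or "side" or "wrist"; returns the picture (480x640x3 uint8, red, green, blue); there is no depth.
- r.camera_info(name): a dict with "vertical_fov" (degrees; the focal length in pixels is half the picture's height over the tangent of half this angle, whatever the lens; pixels are square), "cx", "cy" (the principal point, pixels), "view" (4x4, takes a point from world to camera coordinates). Camera axes: x right, y down, z forward; pixel columns grow to the right and rows downward; lengths in m; the calibration is good to about 2 mm. The wrist camera is an equidistant fisheye: a pixel r from the principal point sees the ray r / f radians off the axis. A picture is of the moment at which its call begins: read the wrist's pose just before it. camera_info takes no time and is no camera call; for the wrist camera it gives the pose at the moment of the call.
- r.close_job(): hands the job in, once; it reports no verdict.
The state is a dict: "time_s": time; "joints": joint angles; "qd": joint speeds; "joint_torque": joint torques, N m; "tcp_pos": TCP position; "eef_rot": TCP orientation; "contact_force": force on the tool from outside, world axes, zero at the start; "moment": the same for the moment, N m; "gripper_width": finger opening in m.
Only numpy, scipy, OpenCV 4.12 (cv2) and the standard library are available. Lean on these libraries where they do the work, as an engineer would, in place of code of your own. Each camera call takes 0.05 s, during which the arm holds its last target.

TASK

Check the block heater's plate with the surface probe: first turn the heater's lock collar by its lug until it is fully home at the locked mark, then take the flat-footed surface probe (the big rectangular handle) out of the stand. Set its foot inside the ring marked on the sloping plate, with the probe square to the plate, pressing only lightly, so that the sprung foot is about half pushed in. Finish while holding the probe there in the gripper, and leave the other things on the bench where they are.

Things in the scene. Friction and masses are not known exactly. Their poses are not given: they have to be found in the camera images.
- collar (a joint): the heater's dark lock collar, a flat ring 124 mm across and 11 mm high around the plate, on the sloping deck, turning about the deck's normal through collar_centre. 0 = unlocked, 1.2 rad = locked, at a stop, lug in line with the lock mark; it grows clockwise seen from above. Starts at 0 to 0.3, stays where left, takes about 2 N at the lug
- lug (a point): grip point on the collar's one upstanding lug: mid-thickness, 72 mm from the collar's centre, 35 mm above the deck. Lug 12 mm thick, 30 mm long radially (57 to 87 mm out), top 47 mm above the deck; the 11 mm high ring lies under it up to 62 mm out. Axes: x outward from the centre, z the deck's normal, y across the thickness (locking moves the lug along -y)
- collar_centre (a point): centre of the collar on the heater's deck surface. The deck is 230 mm square and slopes 15 degrees down towards the robot's side. Axes: z the deck's normal (upward), x up the slope, y along the level line of the deck
- lock_mark (a point): the locked mark on the deck: a short black bar with a dot at its outer end, 98 mm from the collar's centre; axes as collar_centre. The faint thin line at the other end of the travel is the unlocked mark
- heater: the block heater, a white wedge-shaped housing 230 x 230 mm, 74 mm high at the front (its own -x side) and 136 mm at the back, fixed; origin at the centre of its underside, z up
- plate: the heater's fixed aluminium plate, a disc 86 mm across and 8 mm high in the middle of the deck, inside the collar; origin at the disc's centre at deck level, axes as collar_centre. Small black dots on it are sample wells
- spot (a point): centre of the one black ring (34 mm outside, 28 mm inside diameter) on the plate's top face, 8 mm above the deck, 20 mm from the plate's centre (12 mm along x, 16 mm along y); z the plate's normal, axes as collar_centre
- probe: surface probe, upright in one hole of the stand: grey rectangular handle 24 mm (its x) x 30 mm (its y) x 90 mm high on a round flange 30 mm across, 5 mm thick; below it a steel stem 12 mm across with a flat sprung foot 14 mm across. Origin on its axis at the flange's underside, resting on the stand; z up; handle 5 to 95 mm above the origin, foot face 62 mm below. About 150 g
- foot (a joint): how far the probe's sprung foot is pushed in, m: 0 = out, 0.012 = fully in. Spring 450 N/m with 0.9 N preload: 3.6 N at half travel, 6.3 N fully in
- foot_face (a point): centre of the foot's flat underside, on the probe's axis
- stand: white block 70 mm (x) x 160 mm (y) x 80 mm high, fixed, with two holes 21 mm across and 72 mm deep, 40 mm either side of its centre along its y; origin at the centre of its underside
- pen: pen thermometer standing in the other hole: same flange, a round white handle only 18 mm across and 50 mm high; leave it. Origin at the flange's underside
- bottle: white bottle with a cap, 56 mm across, 115 mm high, bystander; origin under its centre
- jar: amber jar, 48 mm across, 65 mm high, bystander; origin under its centre
- tipbox: blue box with clear lid, 85 x 120 x 62 mm high, bystander; origin under its centre
- tuberack: grey rack 100 x 190 mm with capped tubes, 80 mm high, bystander; origin under its centre
- timer: flat white bench timer 50 x 65 x 22 mm, bystander; origin under its centre
- beaker: glass beaker 66 mm across, 85 mm high, bystander; origin under its centre
Mind the look-alikes: they are no part of the job. Leave any green or purple look-alike of the probe alone.

How it is judged:
By the outcome, as a careful person would: the job done as asked, in the order asked, and still so for the second after the job is handed in, while the arm keeps its last pose, push and grip.
It also fails if it takes over 53 s, if anything falls off the work surface, if the arm or the gripper's body presses on something with over 40 N, if the wrist force passes 120 N, or if a joint passes its speed limit or range.

## Working session

There is one attempt and no reset: what is moved stays moved. The work goes in short steps, Python scripts to look and compute and a tool call to move; the robot and the scene stay as the last step left them, time stands still between calls to the robot, and variables do not carry over. Pictures are saved under pics/ and viewed, and the job is handed in when it is done.

Besides the shell and the picture viewer there is one more tool, called after "Emit:" by a JSON object that holds its "fn" and its "kwargs", one argument or row to a line. step_arm: Moves the arm, as the interface text tells. Its arguments: {"type":"object","properties":{"deltas":{"type":"array","items":{"type":"array","items":{"type":"number"}}},"squeeze":{"type":"number"}},"required":["deltas"]}

```bash
ls; mkdir -p pics
python3 - <<'E'
from plant import r
import cv2
print(r.get_state())
for n in ["scene","side","wrist"]:
    i=r.camera_info(n); print(n,i)
    cv2.imwrite(f"pics/{n}0.png",r.capture(n)[:,:,::-1])
E
```

```text
pics
{'time_s': 0.0, 'joints': array([ 1.65090764e+01,  2.05914863e+01,  6.33694148e-01, -1.98301987e-02,
       -7.01367855e+01, -1.65074807e+01]), 'qd': array([-0.0517445 , -0.00854734, -0.03324428,  0.06584848, -0.01826319,
       -0.01697802]), 'joint_torque': array([-8.00930356e-04, -5.82726967e+01,  2.93058443e+01,  6.99745238e+00,
        6.93249181e-03, -2.06530804e-04]), 'tcp_pos': array([ 6.74503859e-01, -5.25446231e-06,  2.25622428e-01]), 'eef_rot': array([-1.79990997e+02, -9.59767038e-02,  1.79994835e+02]), 'contact_force': array([-0.1105806 , -0.88335842,  0.73128544]), 'moment': array([-0.03070793, -0.02909979, -0.04038056]), 'gripper_width': 0.08741303658902279}
scene {'vertical_fov': 43.03646368946213, 'cx': 307.44829658605687, 'cy': 235.73987096607914, 'view': array([[-0.45521537,  0.89037167,  0.00415403,  0.24645991],
       [ 0.76121588,  0.39159428, -0.51691809, -0.31153819],
       [-0.46187591, -0.23214694, -0.85602479,  1.87824392],
       [ 0.        ,  0.        ,  0.        ,  1.        ]])}
side {'vertical_fov': 52.54445183012279, 'cx': 325.1977734666098, 'cy': 237.35826667726013, 'view': array([[ 0.98819154, -0.15169102, -0.02161736, -0.5163237 ],
       [-0.0969762 , -0.50994589, -0.85472265,  0.11896128],
       [ 0.11863007,  0.84672606, -0.51863463,  1.07871461],
       [ 0.        ,  0.        ,  0.        ,  1.        ]])}
wrist {'vertical_fov': 65.70646984690485, 'cx': 320.80539055042243, 'cy': 242.70436010485895, 'view': array([[-9.99999824e-01,  4.31202860e-04,  4.08018977e-04,
         6.74399294e-01],
       [ 5.31835403e-04,  9.56104079e-01,  2.93026801e-01,
        -3.59677129e-02],
       [-2.63754614e-04,  2.93026967e-01, -9.56104140e-01,
         3.91146553e-01],
       [ 0.00000000e+00,  0.00000000e+00,  0.00000000e+00,
         1.00000000e+00]])}
```

View pics/scene0.png

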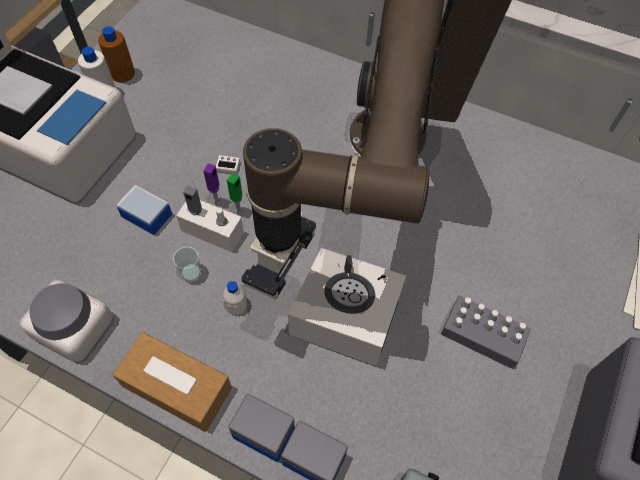

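View pics/side0.png

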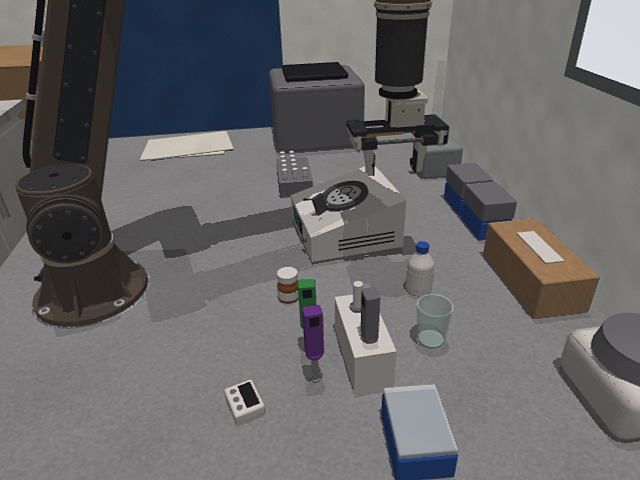

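View pics/wrist0.png

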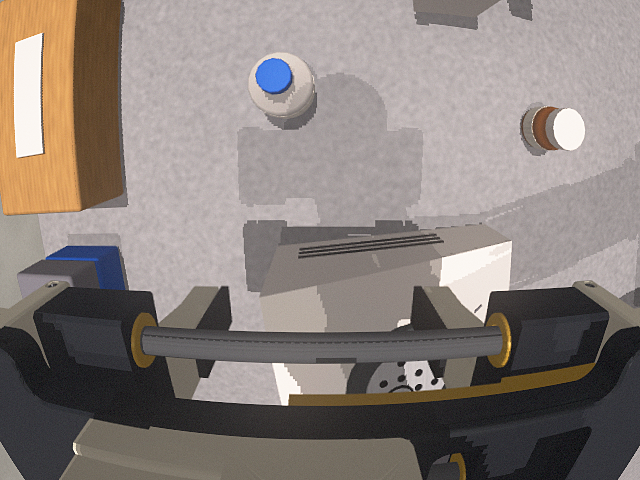

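Run:
```python
import cv2
a=cv2.imread("pics/scene0.png")[230:370,270:420]; cv2.imwrite("pics/s_h.png",cv2.resize(a,None,fx=5,fy=4.2857*5/4.2857,interpolation=cv2.INTER_CUBIC)[:600])
a=cv2.imread("pics/side0.png")[150:270,280:420]; cv2.imwrite("pics/d_h.png",cv2.resize(a,None,fx=5,fy=5,interpolation=cv2.INTER_CUBIC))
a=cv2.imread("pics/scene0.png")[140:260,160:310]; cv2.imwrite("pics/s_s.png",cv2.resize(a,None,fx=5,fy=5,interpolation=cv2.INTER_CUBIC))
a=cv2.imread("pics/side0.png")[270:400,280:440]; cv2.imwrite("pics/d_s.png",cv2.resize(a,None,fx=4.5,fy=4.5,interpolation=cv2.INTER_CUBIC))
```

```text
(no output)
```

View pics/s_h.png

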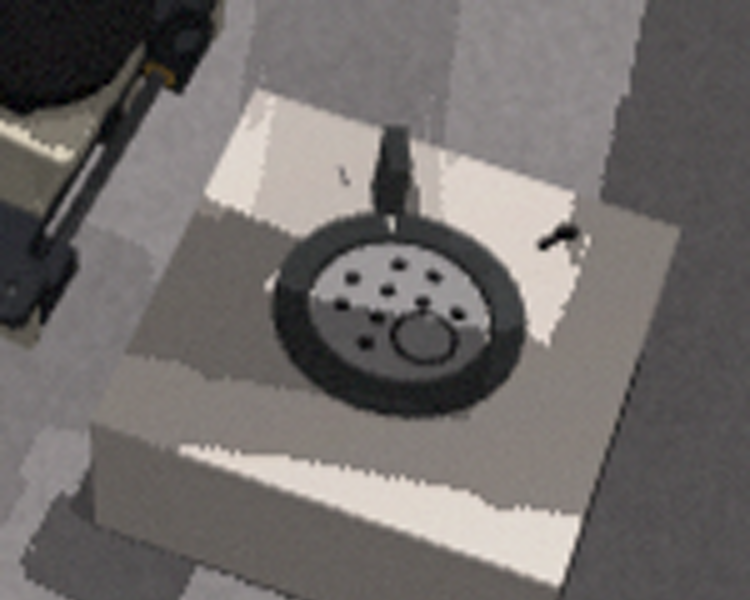

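View pics/d_h.png

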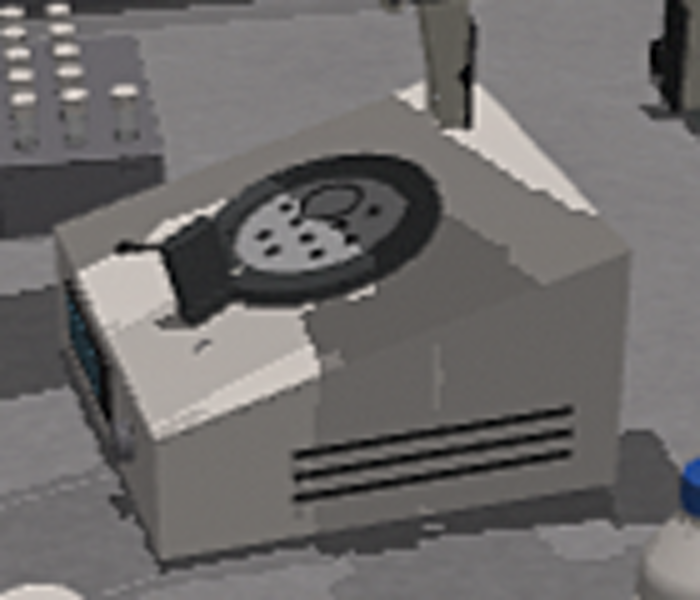

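View pics/s_s.png

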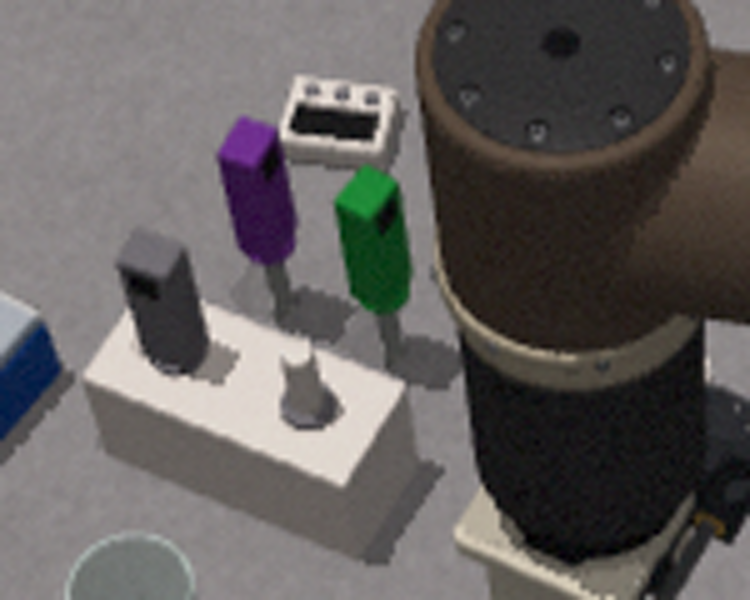

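View pics/d_s.png

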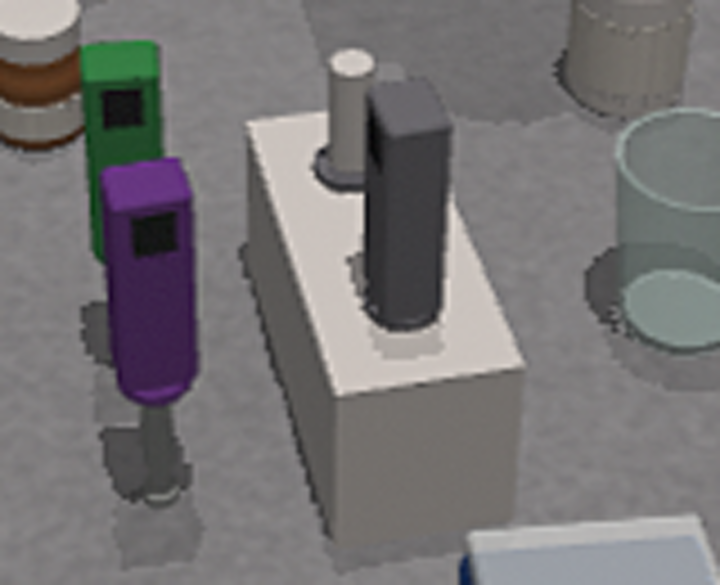

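```bash
cat > h.py <<'E'
import numpy as np, cv2, json
from scipy.spatial.transform import Rotation as Ro
from plant import r
def ray(n,uv,info=None):
    i=info or r.camera_info(n); f=240/np.tan(np.radians(i['vertical_fov']/2))
    x,y=uv[0]-i['cx'],uv[1]-i['cy']
    if n=='wrist':
        rr=np.hypot(x,y); t=rr/f; d=np.array([np.sin(t)*x/max(rr,1e-9),np.sin(t)*y/max(rr,1e-9),np.cos(t)])
    else: d=np.array([x/f,y/f,1.]); d/=np.linalg.norm(d)
    V=np.array(i['view']); R=V[:3,:3]; return -R.T@V[:3,3], R.T@d
def onz(n,uv,z,info=None):
    o,d=ray(n,uv,info); return o+d*(z-o[2])/d[2]
def onplane(n,uv,p,nn,info=None):
    o,d=ray(n,uv,info); return o+d*((p-o)@nn)/(d@nn)
def tri(rays):
    A=np.zeros((3,3));b=np.zeros(3)
    for o,d in rays:
        P=np.eye(3)-np.outer(d,d);A+=P;b+=P@o
    x=np.linalg.solve(A,b); return x,[np.linalg.norm((np.eye(3)-np.outer(d,d))@(x-o)) for o,d in rays]
def proj(n,X,info=None):
    i=info or r.camera_info(n); f=240/np.tan(np.radians(i['vertical_fov']/2))
    c=np.array(i['view'])@np.append(X,1); c=c[:3]
    if n=='wrist':
        rr=np.hypot(c[0],c[1]); t=np.arctan2(rr,c[2]); return np.array([i['cx']+f*t*c[0]/rr,i['cy']+f*t*c[1]/rr])
    return np.array([i['cx']+f*c[0]/c[2],i['cy']+f*c[1]/c[2]])
E
python3 - <<'E'
from h import *
np.set_printoptions(precision=4,suppress=True)
S=lambda u,v:(270+u/5,230+v/5); D=lambda u,v:(280+u/5,150+v/5)
fl=S(250,88);fr=S(680,232);br=S(560,587);bl=S(92,425)
P=[onz('scene',fl,.074),onz('scene',fr,.074),onz('scene',br,.136),onz('scene',bl,.136)]
print(np.array(P), np.mean(P,0))
Q=[onz('side',D(155,440),.074),onz('side',D(57,230),.074),onz('side',D(630,255),.136)]
print(np.array(Q))
for a,b in((0,1),(1,2),(2,3),(3,0)): print(np.linalg.norm(P[a]-P[b]))
print(np.linalg.norm(Q[0]-Q[1]),np.linalg.norm(Q[0]-Q[2]))
# stand top corners
T=lambda u,v:(160+u/5,140+v/5); E_=lambda u,v:(280+u/4.5,270+v/4.5)
A=np.array([onz('scene',T(*p),.08) for p in [(85,380),(345,487),(405,383)]]); print('stand',A, (A[0]+A[2])/2)
B=np.array([onz('side',E_(*p),.08) for p in [(335,393),(522,363),(247,123)]]); print(B,(B[1]+B[2])/2)
for z in(.175,): 
  print('probe top',onz('scene',T(152,255),z),onz('side',E_(411,107),z))
print('pentop',onz('scene',T(298,357),.135),onz('side',E_(352,63),.135))
for q in P+Q: pass
E
```

```text
[[0.4939 0.012  0.074 ]
 [0.4696 0.2433 0.074 ]
 [0.6959 0.2679 0.136 ]
 [0.7226 0.0421 0.136 ]] [0.5955 0.1413 0.105 ]
[[0.4933 0.0126 0.074 ]
 [0.4692 0.2362 0.074 ]
 [0.7191 0.033  0.136 ]]
0.23249910094010237
0.23589803125751596
0.2273691206180075
0.2388454581380915
0.22492407626531255 0.23513301432154576
stand [[ 0.5845 -0.3696  0.08  ]
 [ 0.5783 -0.2119  0.08  ]
 [ 0.508  -0.2168  0.08  ]] [ 0.5462 -0.2932  0.08  ]
[[ 0.514  -0.3759  0.08  ]
 [ 0.5835 -0.3731  0.08  ]
 [ 0.5091 -0.2184  0.08  ]] [ 0.5463 -0.2957  0.08  ]
probe top [ 0.5491 -0.3321  0.175 ] [ 0.5479 -0.3386  0.175 ]
pentop [ 0.5479 -0.2515  0.135 ] [ 0.5447 -0.2575  0.135 ]
```

```bash
cat >> h.py <<'E'
psi=np.radians(6.3); HC=np.array([.5955,.1400,.105])
def frame(psi=psi):
    c,s=np.cos(np.radians(15)),np.sin(np.radians(15))
    X=np.array([c*np.cos(psi),c*np.sin(psi),s]);Z=np.array([-s*np.cos(psi),-s*np.sin(psi),c]);return np.stack([X,np.cross(Z,X),Z],1)
E
python3 - <<'E'
from h import *
np.set_printoptions(precision=4,suppress=True)
F=frame();S=lambda u,v:(270+u/5,230+v/5); D=lambda u,v:(280+u/5,150+v/5)
def loc(n,uv,h): return F.T@(onplane(n,uv,HC+h*F[:,2],F[:,2])-HC)
for nm,n,uv,h in [('spot','scene',S(424,337),.008),('spot','side',D(332,203),.008),('lockdot','scene',S(573,233),0),('lockdot','side',D(122,247),0),('lockin','scene',S(543,244),0),('faint','scene',S(343,175),0),('faint','side',D(203,347),0),
 ('ringL','scene',S(273,295),.011),('ringR','scene',S(526,325),.011),('ringB','scene',S(408,418),.011),('ringR','side',D(441,200),.011),('ringT','side',D(375,153),.011),('ringB','side',D(300,303),.011),
 ('lugtop','scene',S(397,128),.047),('lugtop in','scene',S(393,165),.047),('lugside','side',D(197,322),.0)]:
    p=loc(n,uv,h);print(nm,n,p*1000, np.hypot(*p[:2])*1000,np.degrees(np.arctan2(p[1],p[0])))
for n,k in(('scene',(300,225,395,320)),('side',(285,180,345,230))):
    im=cv2.imread(f'pics/{n}0.png')[k[1]:k[3],k[0]:k[2]]; f=min(800/im.shape[1],600/im.shape[0]);cv2.imwrite(f'pics/z_{n}.png',cv2.resize(im,None,fx=f,fy=f,interpolation=cv2.INTER_NEAREST))
E
```

```text
spot scene [10.1083 17.3175  8.    ] 20.051812143053724 59.727645072874616
spot side [11.3349 14.2985  8.    ] 18.246307928470056 51.59505860827583
lockdot scene [-93.4117  66.2752  -0.    ] 114.53446976139973 144.6444641107776
lockdot side [-92.3186  65.6198   0.    ] 113.26374512407521 144.59489157311012
lockin scene [-79.7525  54.1949   0.    ] 96.4238113078371 145.80241107117482
faint scene [-81.3152 -52.5243   0.    ] 96.80368541294557 -147.14018860092506
faint side [-79.8622 -55.6069  -0.    ] 97.31446415595322 -145.15103957415346
ringL scene [ 18.3797 -57.5437  11.    ] 60.407740202831846 -72.28629173730572
ringR scene [-15.422   61.1066  11.    ] 63.02260051870311 104.16442608934632
ringB scene [62.8522 24.9511 11.    ] 67.6236820621372 21.65213449601241
ringR side [ 56.4717 -27.4218  11.    ] 62.77746397222698 -25.900509771505664
ringT side [44.465  40.9256 11.    ] 60.43215267850181 42.62649282590931
ringB side [-30.7281 -68.6282  11.    ] 75.19336271312746 -114.12030748780742
lugtop scene [-79.4096 -30.1248  47.    ] 84.93166479936066 -159.22523926570452
lugtop in scene [-54.6565 -24.5082  47.    ] 59.899764814342404 -155.84835585837072
lugside side [-76.6239 -32.0545   0.    ] 83.05847528649959 -157.2987304898114
```

View pics/z_scene.png

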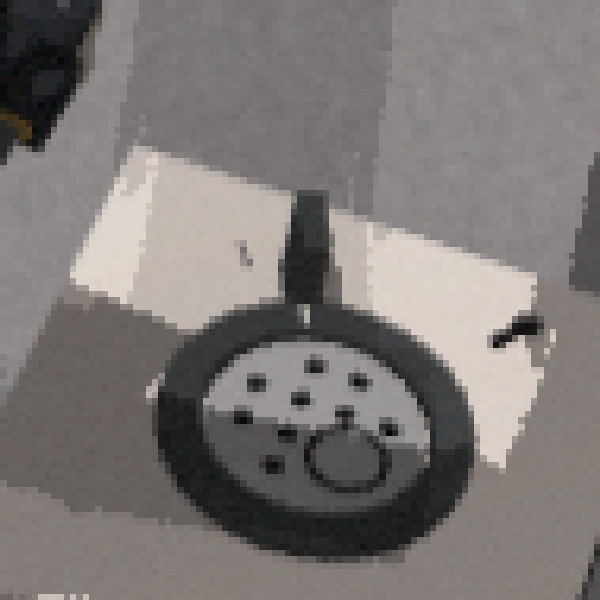

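View pics/z_side.png

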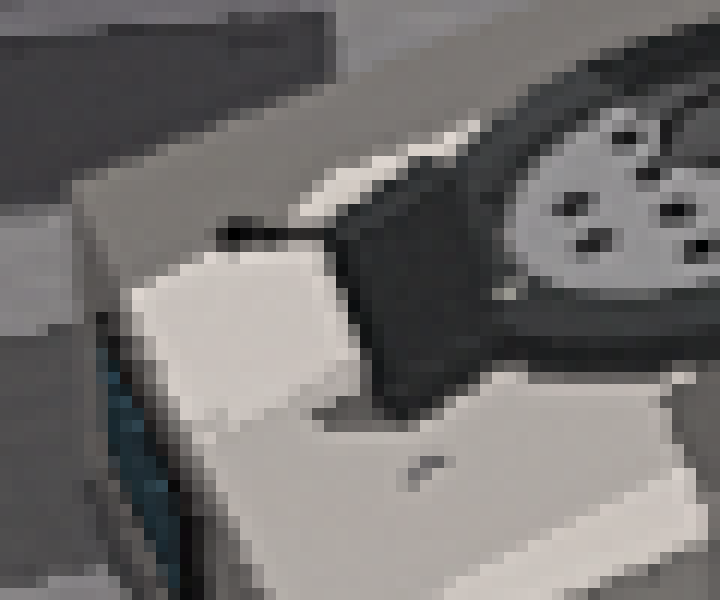

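```bash
cat >> h.py <<'E'
from scipy.linalg import expm, logm
def cur():
    s=r.get_state(); T=np.eye(4); T[:3,:3]=Ro.from_euler('xyz',s['eef_rot'],degrees=True).as_matrix(); T[:3,3]=s['tcp_pos']; return T
def pose(R,p):
    T=np.eye(4);T[:3,:3]=R;T[:3,3]=p;return T
def rows(T,maxmm=40,maxdeg=8,N=None,T0=None):
    T0=cur() if T0 is None else T0
    rel=np.linalg.inv(T0)@T; w=Ro.from_matrix(rel[:3,:3]).magnitude()
    n=N or int(max(1,np.ceil(np.degrees(w)/maxdeg),np.ceil(np.linalg.norm(rel[:3,3])*1000/maxmm)))
    L=np.real(logm(rel)); D=expm(L/n)
    d=np.r_[Ro.from_matrix(D[:3,:3]).as_rotvec(),D[:3,3]*1000]
    print('total deg',round(np.degrees(w),2),'mm',np.round(rel[:3,3]*1000,1),'N',n,'row',[round(x,4) for x in d[:3]],[round(x,1) for x in d[3:]])
def lugpose(th,h,rad=.072):
    F=frame(); u=F@[np.cos(th),np.sin(th),0]; y=np.cross(F[:,2],u); z=-F[:,2]; x=-y
    return pose(np.stack([x,np.cross(z,x),z],1), HC+F[:,2]*h+u*rad)
E
python3 - <<'E'
from h import *
F=frame()
p=F.T@(onplane('scene',(300+305/6.316,225+315/6.316),HC+.011*F[:,2],F[:,2])-HC);print(p,np.degrees(np.arctan2(p[1],p[0])))
T=lugpose(np.radians(-158),.11);print(T)
rows(T)
E
```

```text
[-0.04980667 -0.01836488  0.011     ] -159.75989213825
[[-0.46140088  0.84907512  0.25725603  0.50606843]
 [ 0.88187805  0.47062137  0.02840133  0.10299112]
 [-0.09695532  0.23997284 -0.96592583  0.1939738 ]
 [ 0.          0.          0.          1.        ]]
total deg 63.33 mm [168.5 103.   32. ] N 8 row [np.float64(-0.0208), np.float64(-0.0275), np.float64(0.1338)] [np.float64(26.1), np.float64(1.7), np.float64(2.5)]
```

Emit:
{"fn": "step_arm", "kwargs": {
  "deltas": [
    [-0.021,-0.0275,0.134,26,1.7,2.5,1],
    [-0.021,-0.0275,0.134,26,1.7,2.5,1],
    [-0.021,-0.0275,0.134,26,1.7,2.5,1],
    [-0.021,-0.0275,0.134,26,1.7,2.5,1],
    [-0.021,-0.0275,0.134,26,1.7,2.5,1],
    [-0.021,-0.0275,0.134,26,1.7,2.5,1],
    [-0.021,-0.0275,0.134,26,1.7,2.5,1],
    [-0.021,-0.0275,0.134,26,1.7,2.5,1]
  ],
  "squeeze": 30
}}

```text
time_s: 0.95
tcp_pos: [0.5118, 0.0928, 0.1921]
eef_rot: [166.8, 5.5, 119.2]
contact_force: [0.8, 0.6, 0.1]
gripper_width: 0.0876
```

Run:
```python
from h import *
s=r.get_state();print(s['joints'],s['tcp_pos'],s['time_s'])
rows(lugpose(np.radians(-158),.11))
i=r.camera_info('wrist');im=r.capture('wrist');cv2.imwrite('pics/w1.png',im[:,:,::-1])
import pickle;pickle.dump(i,open('w1.pkl','wb'))
```

```text
[  37.18412302   -1.32840942  -37.0091402    10.57773028  -42.38979385
 -104.38630377] [0.51175971 0.09284649 0.19207605] 0.95
total deg 1.72 mm [11.4  0.7 -2.9] N 1 row [np.float64(-0.0103), np.float64(-0.0079), np.float64(0.0271)] [np.float64(11.4), np.float64(0.7), np.float64(-2.9)]
```

View pics/w1.png

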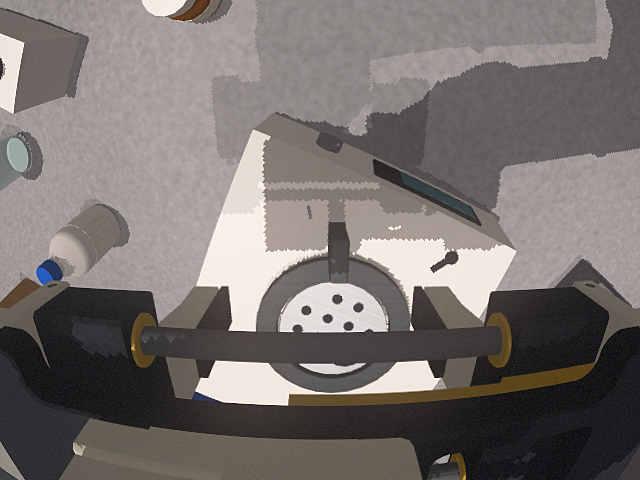

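Run:
```python
from h import *
im=cv2.imread('pics/w1.png')[190:310,270:470];cv2.imwrite('pics/w1z.png',cv2.resize(im,None,fx=4,fy=4,interpolation=cv2.INTER_NEAREST))
```

```text
(no output)
```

View pics/w1z.png

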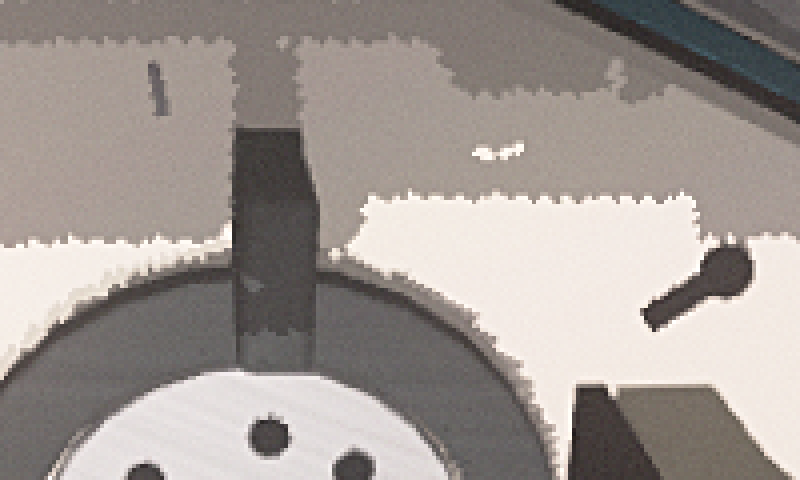

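Run:
```python
from h import *
import pickle;i=pickle.load(open('w1.pkl','rb'));np.set_printoptions(precision=1,suppress=True)
F=frame();W=lambda u,v:(270+u/4,190+v/4)
for nm,uv,h in [('topOL',(234,200),.047),('topOR',(318,200),.047),('topIL',(237,371),.047),('topIR',(312,372),.047),('botL',(236,128),0),('botR',(299,128),0),('dot',(727,270),0),('lockin',(653,320),0),('faintO',(153,65),0),('faintI',(163,113),0),('FLcorner',(275-270,113-190),0),]:
    uvv=W(*uv) if nm!='FLcorner' else (275,113)
    p=F.T@(onplane('wrist',uvv,HC+h*F[:,2],F[:,2],i)-HC);print(nm,p*1e3,np.hypot(*p[:2])*1e3,np.degrees(np.arctan2(p[1],p[0])))
for c in [(516,247),(275,113)]: print(onz('wrist',c,.074,i)*1e3)
```

```text
topOL [-78.5 -39.9  47. ] 88.02864883845413 -153.06292081837492
topOR [-83.6 -28.   47. ] 88.18229992275394 -161.48914542047004
topIL [-52.7 -27.9  47. ] 59.63898864319125 -152.0754855421653
topIR [-57.3 -16.8  47. ] 59.66918946720116 -163.64043402200033
botL [-79.4 -38.4  -0. ] 88.19725429286544 -154.16916497191784
botR [-84.  -27.8  -0. ] 88.49160189061128 -161.71248714680235
dot [-92.4  62.5  -0. ] 111.57543218794217 145.90532194890966
lockin [-77.1  53.2  -0. ] 93.66340701420752 145.39916733591275
faintO [-84.2 -57.1  -0. ] 101.70894131110984 -145.86137756231616
faintI [-76.7 -51.9  -0. ] 92.55348093987526 -145.91168966491364
FLcorner [-137.2 -105.5   -0. ] 173.027562524255 -142.44826136111604
[464.4 238.5  74. ]
[474.2  21.1  74. ]
```

```bash
sed -i 's/^psi=.*/psi=np.radians(6.3); HC=np.array([.5942,.1395,.1046])/' h.py
python3 - <<'E'
from h import *
rows(lugpose(np.radians(-157.5),.09))
E
```

```text
total deg 0.77 mm [ 9.4  0.5 16.7] N 1 row [np.float64(-0.0103), np.float64(-0.0071), np.float64(0.0048)] [np.float64(9.4), np.float64(0.5), np.float64(16.7)]
```

Emit:
{"fn": "step_arm", "kwargs": {
  "deltas": [
    [-0.01,-0.007,0.005,9.4,0.5,16.7,1],
    [0,0,0,0,0,0,1],
    [0,0,0,0,0,0,1]
  ]
}}

```text
time_s: 1.3
tcp_pos: [0.5088, 0.1039, 0.1746]
eef_rot: [166.0, 5.7, 118.3]
contact_force: [0.4, 0.8, 0.3]
gripper_width: 0.0879
```

Run:
```python
from h import *
rows(lugpose(np.radians(-157.5),.09))
rows(lugpose(np.radians(-157.5),.016),25)
```

```text
total deg 0.17 mm [-1.8  0.4  0.5] N 1 row [np.float64(0.0012), np.float64(-0.0007), np.float64(0.0025)] [np.float64(-1.8), np.float64(0.4), np.float64(0.5)]
total deg 0.17 mm [-1.9  0.4 74.5] N 3 row [np.float64(0.0004), np.float64(-0.0002), np.float64(0.0008)] [np.float64(-0.6), np.float64(0.1), np.float64(24.8)]
```

Emit:
{"fn": "step_arm", "kwargs": {
  "deltas": [
    [0,0,0,-1.8,0.4,15,1],
    [0,0,0,0,0,20,1],
    [0,0,0,0,0,20,1],
    [0,0,0,0,0,15,1],
    [0,0,0,0,0,0,1]
  ]
}}

```text
time_s: 1.8
tcp_pos: [0.5326, 0.1041, 0.1093]
eef_rot: [165.8, 5.7, 118.3]
contact_force: [-0.3, -0.1, 0.2]
gripper_width: 0.0878
```

Run:
```python
from h import *
rows(lugpose(np.radians(-157.5),.016),25)
```

```text
total deg 0.38 mm [ 2.6 -4.2  5.3] N 1 row [np.float64(0.0058), np.float64(-0.0005), np.float64(0.0031)] [np.float64(2.6), np.float64(-4.2), np.float64(5.3)]
```

Emit:
{"fn": "step_arm", "kwargs": {
  "deltas": [
    [0.005,0,0.003,2.6,-4.2,5,1],
    [0,0,0,0,0,0,1],
    [0,0,0,0,0,0,1]
  ]
}}

```text
time_s: 2.1
tcp_pos: [0.5302, 0.1042, 0.1047]
eef_rot: [166.0, 5.7, 118.1]
contact_force: [-0.5, -0.6, -0.5]
gripper_width: 0.0878
```

Run:
```python
from h import *
rows(lugpose(np.radians(-157.5),.016),25)
cv2.imwrite('pics/w2.png',r.capture('wrist')[:,:,::-1])
```

```text
total deg 0.11 mm [ 1.  -1.1  1.6] N 1 row [np.float64(0.0018), np.float64(0.0002), np.float64(-0.0009)] [np.float64(1.0), np.float64(-1.1), np.float64(1.6)]
```

View pics/w2.png

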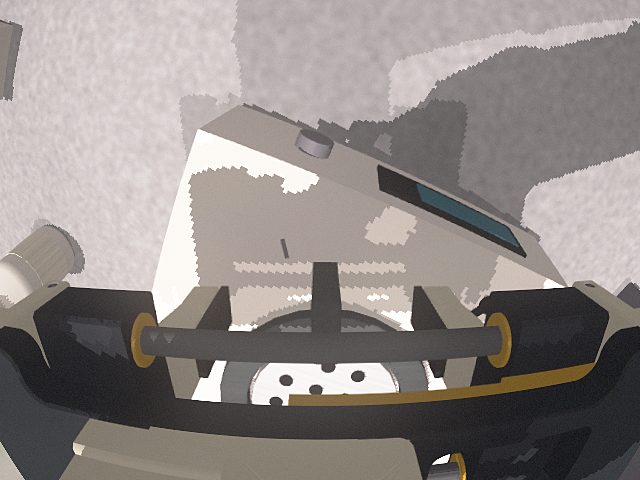

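Emit:
{"fn": "step_arm", "kwargs": {
  "deltas": [
    [0,0,0,0,-1,1.5,-1],
    [0,0,0,0,0,0,-1],
    [0,0,0,0,0,0,-1],
    [0,0,0,0,0,0,-1],
    [0,0,0,0,0,0,-1],
    [0,0,0,0,0,0,-1],
    [0,0,0,0,0,0,-1]
  ],
  "squeeze": 15
}}

```text
time_s: 2.85
tcp_pos: [0.5301, 0.1044, 0.1047]
eef_rot: [165.8, 5.7, 118.1]
contact_force: [0.6, -0.1, 0.2]
gripper_width: 0.0375
```

Run:
```python
from h import *
rows(lugpose(np.radians(-157.5),.016),25)
T0=lugpose(np.radians(-157.5),.016)
rows(lugpose(np.radians(-177.5),.016),N=4,T0=T0)
rows(lugpose(np.radians(145.2),.016),N=10,T0=T0)
```

```text
total deg 0.28 mm [ 0.8 -1.1  1.6] N 1 row [np.float64(0.0049), np.float64(-0.0003), np.float64(-0.0005)] [np.float64(0.8), np.float64(-1.1), np.float64(1.6)]
total deg 20.0 mm [24.6  4.3 -0. ] N 4 row [np.float64(0.0), np.float64(0.0), np.float64(0.0873)] [np.float64(6.3), np.float64(0.3), np.float64(-0.0)]
total deg 57.3 mm [60.6 33.1 -0. ] N 10 row [np.float64(0.0), np.float64(0.0), np.float64(0.1)] [np.float64(7.2), np.float64(0.4), np.float64(-0.0)]
```

Emit:
{"fn": "step_arm", "kwargs": {
  "deltas": [
    [0,0,0,0,0,0,-1],
    [0,0,0,0,0,0,-1],
    [0,0,0,0,0,0,-1],
    [0,0,0,0,0,0,-1],
    [0,0,0,0,0,0,-1]
  ]
}}

```text
time_s: 3.35
tcp_pos: [0.5299, 0.1045, 0.1046]
eef_rot: [165.8, 5.7, 118.1]
contact_force: [-1.3, 1.3, 1.4]
gripper_width: 0.0124
```

Emit:
{"fn": "step_arm", "kwargs": {
  "deltas": [
    [0,0,0.1,7.2,0.4,0,-1],
    [0,0,0.1,7.2,0.4,0,-1],
    [0,0,0.1,7.2,0.4,0,-1],
    [0,0,0,0,0,0,-1]
  ]
}}

```text
time_s: 3.75
tcp_pos: [0.5222, 0.1254, 0.1031]
eef_rot: [164.8, 1.1, 100.8]
contact_force: [-2.3, 3.3, -1.0]
gripper_width: 0.0121
```

```bash
cat > where.py <<'E'
from h import *
T=cur();F=frame();p=F.T@(T[:3,3]-HC);x=F.T@T[:3,0]
s=r.get_state()
print('local mm',p*1e3,'rad',np.hypot(*p[:2])*1e3,'ang',np.degrees(np.arctan2(p[1],p[0]))%360,'lug ang from tool',(np.degrees(np.arctan2(x[1],x[0]))+90)%360,'z tilt',F.T@T[:3,2], s['contact_force'],s['gripper_width'])
print(s['joints'])
E
python3 where.py
python3 - <<'E'
from h import *
rows(lugpose(np.radians(185.5),.0144))
E
```

```text
local mm [-71.00690069  -6.12836635  17.51466732] rad 71.27086936427102 ang 184.93278208681767 lug ang from tool 184.68164089599202 z tilt [ 0.00384318  0.00193872 -0.99999074] [-2.30212137  3.31214734 -1.04038588] 0.012147777033541357
[  39.47444981    6.36022607  -45.9208644    18.8647816   -26.05706358
 -134.61888467]
total deg 0.85 mm [-0.7 -0.7  3.1] N 1 row [np.float64(0.004), np.float64(-0.0016), np.float64(-0.0143)] [np.float64(-0.7), np.float64(-0.7), np.float64(3.1)]
```

Emit:
{"fn": "step_arm", "kwargs": {
  "deltas": [
    [0,0,0,0,0,0,0.1],
    [0,0,0,0,0,0,0.1],
    [0,0,0,0,0,0,0.1],
    [0,0,0,0,0,-10,0.1],
    [0,0,0,0,0,-25,0.1],
    [0,0,0,0,0,-25,0.1],
    [0,0,0,0,0,-20,0.1]
  ]
}}

```text
time_s: 4.45
tcp_pos: [0.4995, 0.1206, 0.1791]
eef_rot: [165.3, 1.4, 100.9]
contact_force: [1.3, -0.2, 0.3]
gripper_width: 0.0477
```

```bash
python3 where.py
cat >> h.py <<'E'
def lug2(th,h,rad=.072,a=0.):
    # flipped: tool x = lug +y; tilt a deg about lug y toward vertical
    F=frame(); u=F@[np.cos(th),np.sin(th),0]; y=np.cross(F[:,2],u)
    z=-F[:,2]; x=y
    R=np.stack([x,np.cross(z,x),z],1)
    return pose(Ro.from_rotvec(y*np.radians(a)).as_matrix()@R, HC+F[:,2]*h+u*rad)
E
python3 - <<'E'
from h import *
for a in(10,-10):print(lug2(np.radians(185),.08,a=a)[:3,2])
E
```

```text
local mm [-73.62198833  -8.4192006   96.85823531] rad 74.10182254315505 ang 186.52384179106508 lug ang from tool 184.7762706154873 z tilt [-0.00337241 -0.00254498 -0.99999107] [ 1.33088227 -0.1954876   0.28517475] 0.04769108731884272
[  41.84048479   -1.41379026  -40.24719201   13.57820518  -39.90864966
 -130.36305238]
[ 0.41777087  0.06134872 -0.90647881]
[ 0.08892459 -0.00540902 -0.99602367]
```

Emit:
{"fn": "step_arm", "kwargs": {
  "deltas": [
    [0,0,-0.149,0,0,0,0.1],
    [0,0,-0.149,0,0,0,0.1],
    [0,0,-0.149,0,0,0,0.1],
    [0,0,-0.149,0,0,0,0.1],
    [0,0,-0.149,0,0,0,0.1],
    [0,0,-0.149,0,0,0,0.1],
    [0,0,-0.149,0,0,0,0.1],
    [0,0,-0.149,0,0,0,0.1],
    [0,0,-0.149,0,0,0,0.1],
    [0,0,-0.149,0,0,0,0.1]
  ]
}}

```text
time_s: 5.45
tcp_pos: [0.5007, 0.1191, 0.1838]
eef_rot: [-179.8, 15.2, -172.7]
contact_force: [0.4, -0.9, 0.1]
gripper_width: 0.0486
```

Emit:
{"fn": "step_arm", "kwargs": {
  "deltas": [
    [0,0,-0.149,0,0,0,0.1],
    [0,0,-0.149,0,0,0,0.1],
    [0,0,-0.149,0,0,0,0.1],
    [0,0,-0.149,0,0,0,0.1],
    [0,0,-0.149,0,0,0,0.1],
    [0,0,-0.149,0,0,0,0.1],
    [0,0,-0.149,0,0,0,0.1],
    [0,0,-0.149,0,0,0,0.1],
    [0,0,-0.149,0,0,0,0.1],
    [0,0,-0.149,0,0,0,0.1]
  ]
}}

```text
time_s: 6.45
tcp_pos: [0.5006, 0.116, 0.1836]
eef_rot: [-164.9, 0.8, -86.7]
contact_force: [-1.3, -0.3, -0.5]
gripper_width: 0.0482
```

```bash
python3 where.py
python3 - <<'E'
from h import *
rows(lug2(np.radians(184.8),.07,a=-10))
E
```

```text
local mm [-71.92549342 -13.07470587 101.02998759] rad 73.10420327980977 ang 190.3027979540645 lug ang from tool 356.9362879176533 z tilt [ 1.79838950e-03 -6.32634020e-04 -9.99998183e-01] [-1.25598321 -0.31140445 -0.51232646] 0.04824579511224328
[ 41.30008348  -1.89515961 -40.07677019  13.44743604 -40.15610768
  42.5172199 ]
total deg 12.8 mm [-7.1  0.3 31. ] N 2 row [np.float64(-0.088), np.float64(0.0057), np.float64(-0.0685)] [np.float64(-3.6), np.float64(-0.7), np.float64(15.5)]
```

Emit:
{"fn": "step_arm", "kwargs": {
  "deltas": [
    [-0.088,0.006,-0.0685,-3.6,-0.7,15.5,0.1],
    [-0.088,0.006,-0.0685,-3.6,-0.7,15.5,0.1],
    [0,0,0,0,0,0,0.1],
    [0,0,0,0,0,0,0.1]
  ]
}}

```text
time_s: 6.85
tcp_pos: [0.5073, 0.123, 0.1527]
eef_rot: [-175.4, -1.3, -78.4]
contact_force: [0.3, 0.6, 0.1]
gripper_width: 0.0481
```

```bash
python3 where.py
python3 - <<'E'
from h import *
rows(lug2(np.radians(184.8),.07,a=-10))
rows(lug2(np.radians(184.8),.018,rad=.073,a=-10),20)
cv2.imwrite('pics/w3.png',r.capture('wrist')[:,:,::-1])
E
```

```text
local mm [-72.79062448  -6.88966725  69.25668495] rad 73.11595262132494 ang 185.40696471556123 lug ang from tool 5.415339277935843 z tilt [-0.1789443  -0.01514277 -0.98374267] [0.2804725  0.64256791 0.13426073] 0.04805402624381833
[ 37.62173812   7.04523255 -29.74284328   4.16694336 -49.72799872
  61.39175674]
total deg 0.71 mm [-0.8 -1.  -0.9] N 1 row [np.float64(0.006), np.float64(-0.0001), np.float64(0.0109)] [np.float64(-0.8), np.float64(-1.0), np.float64(-0.9)]
total deg 0.71 mm [-0.7 -9.3 50.4] N 3 row [np.float64(0.002), np.float64(-0.0), np.float64(0.0036)] [np.float64(-0.2), np.float64(-3.1), np.float64(16.8)]
```

View pics/w3.png

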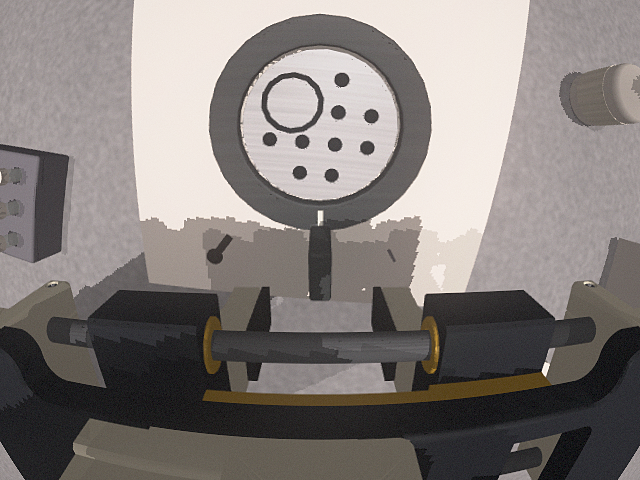

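Run:
```python
from h import *
np.set_printoptions(precision=1,suppress=True)
i=r.camera_info('wrist');im=cv2.imread('pics/w3.png');g=cv2.cvtColor(im,cv2.COLOR_BGR2GRAY);F=frame()
L=lambda uv,h:(F.T@(onplane('wrist',uv,HC+h*F[:,2],F[:,2],i)-HC))*1e3
# dark ring on the plate
m=(g<110).astype(np.uint8); m[:, :]=m
n,lab,st,c=cv2.connectedComponentsWithStats(m)
for k in range(1,n):
    if st[k,4]>60: print(st[k],c[k],L(c[k],.008))
def circ(P):
    A=np.c_[2*P,np.ones(len(P))];b=(P**2).sum(1);x=np.linalg.lstsq(A,b,rcond=None)[0];return x[:2],np.sqrt(x[2]+x[:2]@x[:2])
for k in range(1,n):
    x,y,w,h,a=st[k]
    if 50<w<80 and 50<h<80:
        cs,_=cv2.findContours((lab==k).astype(np.uint8),cv2.RETR_CCOMP,cv2.CHAIN_APPROX_NONE)
        for q in cs:
            P=np.array([L(u,.008)[:2] for u in q[:,0,:]]);print('ring',len(P),*circ(P))
    if w>190 and h>190 and w<260:
        cs,_=cv2.findContours((lab==k).astype(np.uint8),cv2.RETR_CCOMP,cv2.CHAIN_APPROX_NONE)
        for q in cs:
            if len(q)<200: continue
            q=q[q[:,0,1]<205,0,:]
            for hh in (.011,.008):
              P=np.array([L(u,hh)[:2] for u in q]);print('collar',hh,len(P),*circ(P))
```

```text
[  209    14   222   287 19607] [319.7 133. ] [-4.4 -0.7  8. ]
[ 559   65   75   62 2656] [590.5  98.6] [  47.5 -168.9    8. ]
[262  72  62  61 882] [291.9 102.2] [11.4 15.8  8. ]
[335  73  14  14 163] [341.5  79.4] [26.3 -9.4  8. ]
[331 105  15  14 156] [337.7 111.9] [ 8.3 -9.3  8. ]
[364 109  14  14 153] [371.  115.8] [  8.2 -27.5   8. ]
[263 132  14  14 150] [269.3 138.8] [-9.9 26.8  8. ]
[296 135  13  14 149] [301.9 141.2] [-9.9  8.6  8. ]
[328 138  14  13 152] [334.4 144.1] [-9.9 -9.4  8. ]
[360 141  14  14 152] [366.7 147.4] [ -9.8 -27.5   8. ]
[   0  144   69  119 3333] [ 46.7 200. ] [-56.2 189.7   8. ]
[  9 167  18  18 188] [ 17.1 175.4] [-37.9 217.3   8. ]
[293 166  14  13 147] [299.4 172.1] [-27.9   8.6   8. ]
[  0 168   8  18  70] [  3.  176.8] [-39.1 234.5   8. ]
[325 169  14  13 139] [331.1 174.9] [-27.9  -9.4   8. ]
[  8 199  16  18 178] [ 14.8 207.5] [-63.8 227.3   8. ]
[  8 231  16  16 147] [ 13.8 238.3] [-91.2 238.2   8. ]
[206 234  27  31 366] [218.3 250.5] [-83.5  56.9   8. ]
[     0    237    640    243 112689] [322.9 385.1] [-201.6  -21.7    8. ]
[  0 281  70  46
[... 3049 characters left out ...]
 [  58.1 -156.8] 0.7578163029813826
ring 4 [  63.  -171.2] 0.8009054372602805
ring 7 [  58.9 -158.7] 1.1094343968503693
ring 4 [  62.1 -165.8] 0.784585661659578
ring 9 [  60.2 -161.5] 1.383974348523116
ring 6 [  58.7 -154.5] 0.9658731551165657
ring 4 [  64.3 -170.9] 0.8004731563308783
ring 7 [  62.9 -167.1] 1.1453474755838928
ring 9 [  61.6 -163.7] 1.3306746926504496
ring 6 [  65.3 -172. ] 1.037879570939669
ring 4 [  64.1 -168.1] 0.7921106473257093
ring 4 [  65.6 -170.6] 0.8000859564145302
ring 4 [  65.  -168.8] 0.7946180979305405
ring 4 [  70.2 -183.1] 0.8413452096163769
ring 4 [  67.3 -174. ] 0.8111694544641209
ring 172 [11.2 15.8] 16.434583659223065
ring 149 [11.2 15.8] 14.184550127075584
```

Emit:
{"fn": "step_arm", "kwargs": {
  "deltas": [
    [0.004,0,0.01,-0.7,-3.5,17,0.1],
    [0,0,0,0,-3.5,18,0.1],
    [0,0,0,0,-3.5,17,0.1],
    [0,0,0,0,0,0,0.1]
  ]
}}

```text
time_s: 7.3
tcp_pos: [0.5212, 0.1246, 0.1031]
eef_rot: [-174.7, -1.2, -79.1]
contact_force: [0.1, -1.1, 0.8]
gripper_width: 0.0482
```

```bash
python3 where.py
python3 - <<'E'
from h import *
rows(lug2(np.radians(184.8),.018,rad=.073,a=-10),20)
E
```

```text
local mm [-72.03353973  -6.82998304  17.79124368] rad 72.35661347806838 ang 185.41640434389032 lug ang from tool 4.695689495749605 z tilt [-0.16762519 -0.01279911 -0.98576771] [ 0.05810594 -1.07619487  0.7760243 ] 0.048237854501301115
[ 36.88040028  11.30907834 -32.56171882   5.01071013 -42.00191324
  60.42001099]
total deg 0.34 mm [-0.8  0.7 -0.1] N 1 row [np.float64(-0.0056), np.float64(0.0013), np.float64(-0.0016)] [np.float64(-0.8), np.float64(0.7), np.float64(-0.1)]
```

Emit:
{"fn": "step_arm", "kwargs": {
  "deltas": [
    [0,0,0,0,0,0,-1],
    [0,0,0,0,0,0,-1],
    [0,0,0,0,0,0,-1],
    [0,0,0,0,0,0,-1],
    [0,0,0,0,0,0,-1],
    [0,0,0,0,0,0,-1],
    [0,0,0,0,0,0,-1]
  ]
}}

```text
time_s: 8.0
tcp_pos: [0.5212, 0.1252, 0.1075]
eef_rot: [-174.4, -1.0, -79.1]
contact_force: [0.2, 1.9, -2.5]
gripper_width: 0.0117
```

```bash
python3 where.py
python3 - <<'E'
from h import *
rows(lug2(np.radians(146.8),.018,a=-10),N=7,T0=lug2(np.radians(184.8),.018,a=-10))
E
```

```text
local mm [-70.80876455  -6.16509377  21.96692795] rad 71.07664538139288 ang 184.97601271883278 lug ang from tool 4.689141718189035 z tilt [-0.16154216 -0.00994597 -0.98681569] [ 0.20611554  1.87629035 -2.46717146] 0.011673004114666112
[ 36.97437318  10.80353244 -32.57554255   5.06875205 -42.113394
  60.32814322]
total deg 38.0 mm [-44.3 -15.   -2.7] N 7 row [np.float64(0.0), np.float64(-0.0165), np.float64(0.0933)] [np.float64(-6.8), np.float64(-0.3), np.float64(-0.1)]
```

Emit:
{"fn": "step_arm", "kwargs": {
  "deltas": [
    [0,-0.0165,0.0933,-6.8,-0.3,0.3,-1],
    [0,-0.0165,0.0933,-6.8,-0.3,0.3,-1],
    [0,-0.0165,0.0933,-6.8,-0.3,0.3,-1],
    [0,-0.0165,0.0933,-6.8,-0.3,0.3,-1],
    [0,0,0,0,0,0,-1]
  ]
}}

```text
time_s: 8.5
tcp_pos: [0.521, 0.1534, 0.1083]
eef_rot: [-175.1, 4.9, -100.7]
contact_force: [1.3, 2.0, -2.5]
gripper_width: 0.0122
```

```bash
python3 where.py
python3 - <<'E'
from h import *
rows(lug2(np.radians(146.2),.020,a=-10))
E
```

```text
local mm [-67.87615063  21.82427117  22.02273849] rad 71.29846166460922 ang 162.17580387219172 lug ang from tool 342.2975806547045 z tilt [-0.15439565  0.05671134 -0.98638015] [ 1.32486259  1.99493341 -2.51680337] 0.012167943251688774
[ 37.34777389  10.87382208 -30.64997407   0.53232654 -41.57367659
  41.33323719]
total deg 16.11 mm [-19.8  -2.4   1.8] N 3 row [np.float64(-0.0028), np.float64(-0.0135), np.float64(0.0927)] [np.float64(-6.7), np.float64(-0.2), np.float64(0.7)]
```

Emit:
{"fn": "step_arm", "kwargs": {
  "deltas": [
    [0,-0.0155,0.0933,-6.8,-0.3,0.3,-1],
    [0,-0.0155,0.0933,-6.8,-0.3,0.3,-1],
    [0,-0.0155,0.0933,-6.8,-0.3,0.3,-1],
    [0,0,0,0,0,0,-1]
  ]
}}

```text
time_s: 8.9
tcp_pos: [0.5272, 0.1723, 0.1105]
eef_rot: [-177.0, 8.6, -116.5]
contact_force: [-0.4, 2.4, -1.7]
gripper_width: 0.0122
```

```bash
python3 where.py
python3 - <<'E'
from h import *
rows(lug2(np.radians(145.2),.022,a=-10))
E
```

```text
local mm [-59.30227564  39.90150031  21.99619968] rad 71.4764969968688 ang 146.06538576196962 lug ang from tool 326.19239829823164 z tilt [-0.13487071  0.09719352 -0.98608484] [-0.35559313  2.36214089 -1.72358071] 0.01221507698464783
[ 37.55721188  11.00313335 -29.55860252  -1.61399512 -40.40132189
  26.84116342]
total deg 1.13 mm [-1.1  0.5  0.1] N 1 row [np.float64(-0.0076), np.float64(0.0028), np.float64(0.0181)] [np.float64(-1.1), np.float64(0.5), np.float64(0.1)]
```

Emit:
{"fn": "step_arm", "kwargs": {
  "deltas": [
    [0,-0.003,0.02,-3,0,0,-1],
    [0,-0.003,0.02,-3,0,0,-1]
  ]
}}

```text
time_s: 9.1
tcp_pos: [0.5276, 0.1733, 0.1105]
eef_rot: [-177.4, 8.5, -118.5]
contact_force: [-3.0, -12.9, 7.9]
gripper_width: 0.012
```

```bash
python3 where.py
```

```text
local mm [-58.85460515  40.88994345  21.88093911] rad 71.66485905513599 ang 145.2098953289117 lug ang from tool 324.31843186524486 z tilt [-0.13781546  0.09517744 -0.98587431] [ -3.01191713 -12.93945835   7.92570374] 0.012015853939976028
[ 37.64242494  11.14972958 -29.34811801  -1.56585292 -40.66753577
  24.78633691]
```

Emit:
{"fn": "step_arm", "kwargs": {
  "deltas": [
    [0,0,0,-3,0,0,-1],
    [0,0,0,-1,0,0,0.2],
    [0,0,0,0,0,0,0.2],
    [0,0,0,0,0,0,0.2],
    [0,0,0,0,0,0,0.2],
    [0,0,0,0,0,-15,0.2],
    [0,0,0,0,0,-30,0.2],
    [0,0,0,0,0,-30,0.2],
    [0,0,0,0,0,-20,1],
    [0,0,0,0,0,0,1]
  ]
}}

```text
time_s: 10.1
tcp_pos: [0.5176, 0.1633, 0.2066]
eef_rot: [-177.3, 8.0, -117.8]
contact_force: [0.1, 1.3, -1.1]
gripper_width: 0.0635
```

```bash
python3 where.py
python3 - <<'E'
from h import *
import pickle
pickle.dump(r.camera_info('wrist'),open('w4.pkl','wb'))
cv2.imwrite('pics/w4.png',r.capture('wrist')[:,:,::-1])
E
```

```text
local mm [-44.6645639   32.11036586 117.51523419] rad 55.009079834825 ang 144.28678724050576 lug ang from tool 325.07101109175517 z tilt [-0.1438772   0.08826251 -0.9856516 ] [ 0.14851999  1.25192056 -1.14671546] 0.06350411463379008
[ 37.561149     4.37536253 -23.24227494  -1.07473186 -54.04469574
  24.99233922]
```

View pics/w4.png

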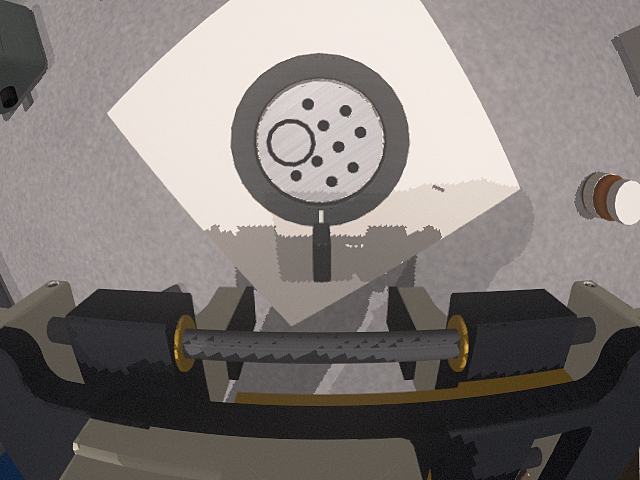

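Run:
```python
from h import *
import pickle;i=pickle.load(open('w4.pkl','rb'));F=frame()
im=cv2.imread('pics/w4.png')[195:295,270:410];cv2.imwrite('pics/w4z.png',cv2.resize(im,None,fx=5.5,fy=5.5,interpolation=cv2.INTER_NEAREST))
for uv,h in [((321,210),.011),((321,221),.011),((320.5,225),.047),((322,280),.0)]:
    p=F.T@(onplane('wrist',uv,HC+h*F[:,2],F[:,2],i)-HC);print(p*1e3,np.hypot(*p[:2])*1e3,np.degrees(np.arctan2(p[1],p[0])))
```

```text
[-40.64723806  26.80315386  11.        ] 48.688879822282765 146.59878317370845
[-47.73658168  31.7569877   11.        ] 57.334871568107076 146.36597450895206
[-36.88337294  24.97370638  47.        ] 44.54289179649546 145.898098142278
[-9.57050612e+01  6.41352331e+01 -1.94960731e-14] 115.20758167886927 146.17260888734396
```

View pics/w4z.png

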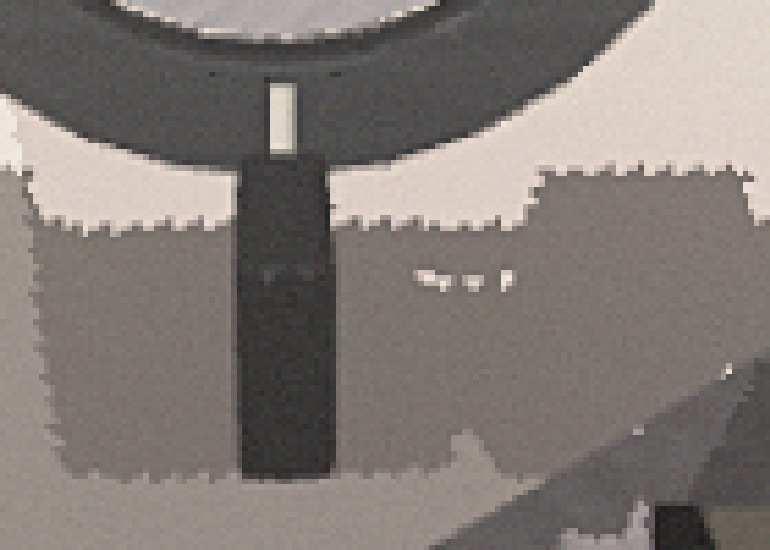

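Run:
```python
from h import *
np.set_printoptions(precision=3,suppress=True)
for n,uv,nm in [('side',(315.6,379.6),'purple foot'),('scene',(160+285/5,140+318/5),'purple foot'),('scene',(160+392/5,140+365/5),'green foot')]: print(nm,onz(n,uv,0.))
print('purple top',tri([ray('side',(280+148/4.5,270+185/4.5)),ray('scene',(160+253/5,140+135/5))]))
print('green top',tri([ray('side',(280+122/4.5,270+60/4.5)),ray('scene',(160+370/5,140+188/5))]))
print('beaker rim', onz('scene',(160+133/5,140+575/5),.085))
R=np.stack([[-1,0,0],[0,1,0],[0,0,-1]],1).astype(float)
rows(pose(R,[.548,-.335,.28]))
```

```text
purple foot [ 0.454 -0.338  0.   ]
purple foot [ 0.46  -0.333  0.   ]
green foot [ 0.459 -0.262  0.   ]
purple top (array([ 0.452, -0.338,  0.155]), [np.float64(0.003095887259165806), np.float64(0.0030958872591657876)])
green top (array([ 0.452, -0.265,  0.155]), [np.float64(0.002099660975155333), np.float64(0.0020996609751553186)])
beaker rim [ 0.675 -0.279  0.085]
total deg 62.47 mm [ 411.7 -265.9 -120.6] N 13 row [np.float64(0.0026), np.float64(0.0114), np.float64(0.083)] [np.float64(19.5), np.float64(-35.0), np.float64(-6.9)]
```

Emit:
{"fn": "step_arm", "kwargs": {
  "deltas": [
    [0.0026,0.0114,0.083,19.5,-35,-7,0.3],
    [0.0026,0.0114,0.083,19.5,-35,-7,0.3],
    [0.0026,0.0114,0.083,19.5,-35,-7,0.3],
    [0.0026,0.0114,0.083,19.5,-35,-7,0.3],
    [0.0026,0.0114,0.083,19.5,-35,-7,0.3],
    [0.0026,0.0114,0.083,19.5,-35,-7,0.3],
    [0.0026,0.0114,0.083,19.5,-35,-7,0.3]
  ]
}}

```text
time_s: 10.85
tcp_pos: [0.6005, -0.1062, 0.2368]
eef_rot: [179.8, 3.4, -152.0]
contact_force: [0.7, -0.3, -0.3]
gripper_width: 0.0567
```

Run:
```python
from h import *
import pickle
s=r.get_state();print(s['joints'],s['tcp_pos'])
pickle.dump(r.camera_info('wrist'),open('w5.pkl','wb'))
cv2.imwrite('pics/w5.png',r.capture('wrist')[:,:,::-1])
R=np.stack([[-1,0,0],[0,1,0],[0,0,-1]],1).astype(float)
rows(pose(R,[.548,-.335,.28]))
```

```text
[  7.40532851  12.56872365  -8.55950493  -1.50453383 -65.79857435
  21.17168381] [ 0.6005367  -0.10616403  0.23679166]
total deg 27.77 mm [ 147.8 -174.2  -51.6] N 6 row [np.float64(0.0026), np.float64(0.0092), np.float64(0.0802)] [np.float64(18.7), np.float64(-33.7), np.float64(-7.9)]
```

View pics/w5.png

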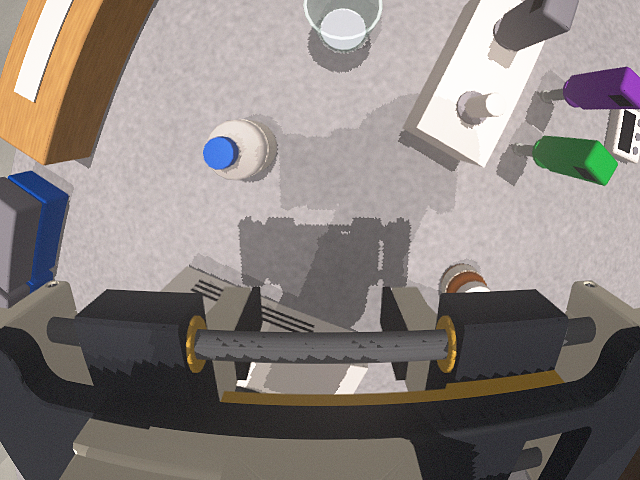

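Emit:
{"fn": "step_arm", "kwargs": {
  "deltas": [
    [0.0026,0.0092,0.08,18.7,-34,-7,0.3],
    [0.0026,0.0092,0.08,18.7,-34,-7,0.3],
    [0.0026,0.0092,0.08,18.7,-34,-7,0.3],
    [0.0026,0.0092,0.08,18.7,-34,-7,0.3],
    [0.0026,0.0092,0.08,18.7,-34,-7,0.3],
    [0,0,0,0,0,0,0.3],
    [0,0,0,0,0,0,0.3]
  ]
}}

```text
time_s: 11.6
tcp_pos: [0.5609, -0.3093, 0.2571]
eef_rot: [179.6, -0.3, -176.4]
contact_force: [-0.7, 0.5, 0.5]
gripper_width: 0.0568
```

Run:
```python
from h import *
import pickle
s=r.get_state();print(s['joints'],s['tcp_pos'])
pickle.dump(r.camera_info('wrist'),open('w6.pkl','wb'))
cv2.imwrite('pics/w6.png',r.capture('wrist')[:,:,::-1])
cv2.imwrite('pics/side1.png',r.capture('side')[:,:,::-1])
cv2.imwrite('pics/scene1.png',r.capture('scene')[:,:,::-1])
R=np.stack([[-1,0,0],[0,1,0],[0,0,-1]],1).astype(float)
rows(pose(R,[.548,-.335,.28]))
a=cv2.imread('pics/scene1.png')[225:320,300:420];b=cv2.imread('pics/side1.png')[180:240,285:345]
cv2.imwrite('pics/c1.png',np.hstack([cv2.resize(a,(480,380),interpolation=0),cv2.resize(b,(320,380),interpolation=0)]))
```

```text
[-11.62134269  16.67470624  -0.77711785  -0.28983006 -72.98197943
  15.31599777] [ 0.56092194 -0.30930329  0.25711557]
total deg 3.77 mm [ 15.3 -25.9 -22.2] N 1 row [np.float64(0.006), np.float64(-0.0056), np.float64(0.0654)] [np.float64(15.3), np.float64(-25.9), np.float64(-22.2)]
```

View pics/w6.png

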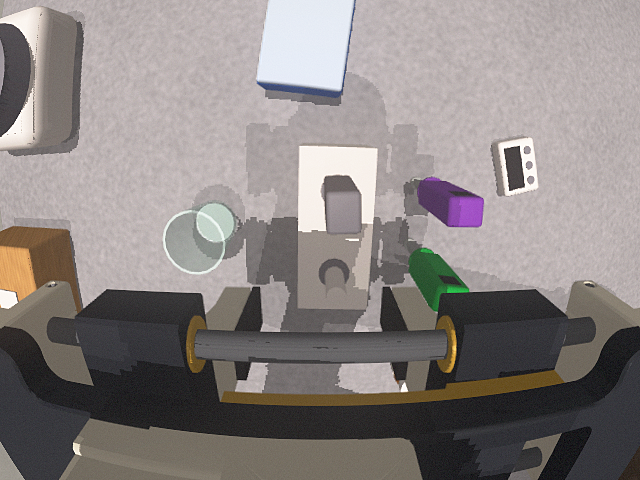

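View pics/c1.png

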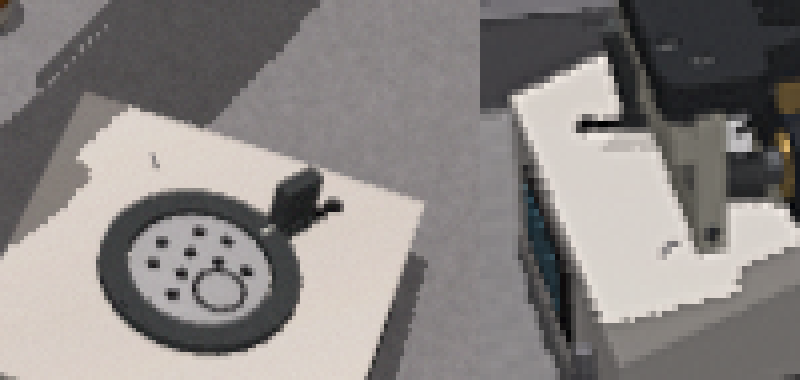

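Run:
```python
from h import *
a=cv2.imread('pics/w6.png')[160:260,290:390]
cv2.imwrite('pics/w6z.png',cv2.resize(a,(600,600),interpolation=0))
```

```text
(no output)
```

View pics/w6z.png

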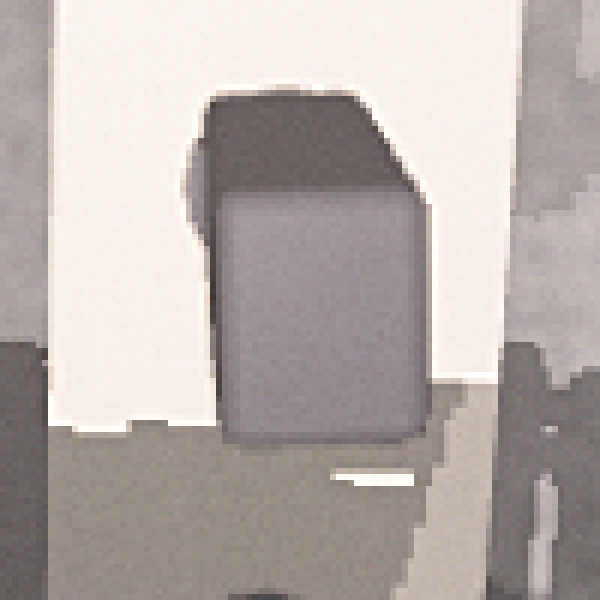

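Run:
```python
from h import *
import pickle;i=pickle.load(open('w6.pkl','rb'));np.set_printoptions(precision=4,suppress=True)
W=lambda u,v:(290+u/6,160+v/6)
P=np.array([onz('wrist',W(*p),.175,i) for p in [(215,190),(428,188),(430,443),(222,443)]])
print(P,P.mean(0))
for a,b in((0,1),(3,2),(0,3),(1,2)):
    d=P[b]-P[a];print(np.linalg.norm(d),np.degrees(np.arctan2(d[1],d[0])))
# stand edges
Q=np.array([onz('wrist',p,.08,i) for p in [(299,146),(378,148),(298,305),(369,309)]]);print(Q)
```

```text
[[ 0.5597 -0.3506  0.175 ]
 [ 0.5365 -0.3524  0.175 ]
 [ 0.5336 -0.3235  0.175 ]
 [ 0.557  -0.322   0.175 ]] [ 0.5467 -0.3371  0.175 ]
0.02329930197184621 -175.57921581217366
0.023430155394297648 -176.42521890190488
0.028704751176224414 95.35318096353944
0.029052998357592688 95.59506694101489
[[ 0.5836 -0.3749  0.08  ]
 [ 0.5126 -0.3781  0.08  ]
 [ 0.5773 -0.2186  0.08  ]
 [ 0.505  -0.2181  0.08  ]]
```

```bash
cat >> h.py <<'E'
def down(yaw,p):
    c,s=np.cos(np.radians(yaw)),np.sin(np.radians(yaw))
    return pose(np.stack([[-c,-s,0],[-s,c,0],[0,0,-1]],1),np.array(p))
E
python3 - <<'E'
from h import *
rows(down(4.8,[.5467,-.3371,.22]))
E
```

```text
total deg 1.16 mm [ 16.5 -28.2  37.8] N 2 row [np.float64(0.0031), np.float64(-0.0027), np.float64(-0.0092)] [np.float64(8.3), np.float64(-14.1), np.float64(18.9)]
```

Emit:
{"fn": "step_arm", "kwargs": {
  "deltas": [
    [0.006,-0.005,-0.018,16.5,-28.2,20,0.3],
    [0,0,0,0,0,15,0.3],
    [0,0,0,0,0,0,0.3],
    [0,0,0,0,0,0,0.3]
  ]
}}

```text
time_s: 12.15
tcp_pos: [0.5489, -0.3337, 0.2222]
eef_rot: [-180.0, 0.1, -174.7]
contact_force: [0.7, -0.7, 0.5]
gripper_width: 0.057
```

Run:
```python
from h import *
rows(down(4.8,[.5467,-.3371,.22]))
rows(down(4.8,[.5467,-.3371,.121]))
```

```text
total deg 0.51 mm [ 2.5 -3.1  2.2] N 1 row [np.float64(-0.0003), np.float64(0.0014), np.float64(0.0088)] [np.float64(2.5), np.float64(-3.1), np.float64(2.2)]
total deg 0.51 mm [  2.6  -3.1 101.2] N 3 row [np.float64(-0.0001), np.float64(0.0005), np.float64(0.0029)] [np.float64(0.9), np.float64(-1.0), np.float64(33.7)]
```

Emit:
{"fn": "step_arm", "kwargs": {
  "deltas": [
    [0,0,0.008,3,-4,15,0.3],
    [0,0,0,0,0,20,0.3],
    [0,0,0,0,0,0,0.3]
  ]
}}

```text
time_s: 12.45
tcp_pos: [0.5491, -0.3361, 0.1896]
eef_rot: [-179.9, 0.3, -174.9]
contact_force: [0.3, 0.1, -0.3]
gripper_width: 0.0571
```

Run:
```python
from h import *
rows(down(4.8,[.5467,-.3371,.121]))
```

```text
total deg 0.44 mm [ 2.8 -0.6 68.6] N 2 row [np.float64(-0.0011), np.float64(0.0027), np.float64(0.0025)] [np.float64(1.4), np.float64(-0.3), np.float64(34.3)]
```

Emit:
{"fn": "step_arm", "kwargs": {
  "deltas": [
    [0,0.003,0.002,3.5,-0.5,20,0.3],
    [0,0,0,1,0,20,0.3],
    [0,0,0,1,0,20,0.3],
    [0,0,0,1,0,8,0.3],
    [0,0,0,0,0,0,0.3]
  ]
}}

```text
time_s: 12.95
tcp_pos: [0.5486, -0.3366, 0.1281]
eef_rot: [-179.6, 0.6, -174.7]
contact_force: [-0.1, -0.3, 0.8]
gripper_width: 0.0568
```

Run:
```python
from h import *
rows(down(4.8,[.5467,-.3371,.121]))
```

```text
total deg 0.92 mm [ 2.  -0.3  7.1] N 1 row [np.float64(-0.0076), np.float64(0.0107), np.float64(0.0091)] [np.float64(2.0), np.float64(-0.3), np.float64(7.1)]
```

Emit:
{"fn": "step_arm", "kwargs": {
  "deltas": [
    [-0.008,0.011,0.009,2.5,-0.3,5,0.3],
    [0,0,0,0,0,0,0.3]
  ]
}}

```text
time_s: 13.15
tcp_pos: [0.5475, -0.3373, 0.1254]
eef_rot: [-180.0, 0.1, -175.2]
contact_force: [-0.7, 0.4, 0.5]
gripper_width: 0.0571
```

Run:
```python
from h import *
rows(down(4.8,[.5467,-.3371,.122]))
```

```text
total deg 0.09 mm [0.8 0.2 3.4] N 1 row [np.float64(-0.0005), np.float64(0.0014), np.float64(0.0006)] [np.float64(0.8), np.float64(0.2), np.float64(3.4)]
```

Emit:
{"fn": "step_arm", "kwargs": {
  "deltas": [
    [0,0,0,0.5,0,2,-1],
    [0,0,0,0,0,0,-1],
    [0,0,0,0,0,0,-1],
    [0,0,0,0,0,0,-1],
    [0,0,0,0,0,0,-1],
    [0,0,0,0,0,0,-1],
    [0,0,0,0,0,0,-1],
    [0,0,0,0,0,0,-1]
  ],
  "squeeze": 30
}}

```text
time_s: 13.95
tcp_pos: [0.5481, -0.338, 0.1255]
eef_rot: [-179.9, 0.2, -175.2]
contact_force: [-0.6, 0.1, -0.2]
gripper_width: 0.0239
```

Run:
```python
from h import *
s=r.get_state();print(s['eef_rot'],s['contact_force'],s['gripper_width'],s['tcp_pos'])
```

```text
[-179.8910628     0.24792058 -175.17256899] [-0.56562964  0.13629816 -0.21031276] 0.023869457788740056 [ 0.5480691  -0.33795619  0.12551665]
```

Emit:
{"fn": "step_arm", "kwargs": {
  "deltas": [
    [0,0,0,0,0,-8,-1],
    [0,0,0,0,0,-20,-1],
    [0,0,0,0,0,-25,-1],
    [0,0,0,0,0,-25,-1]
  ]
}}

```text
time_s: 14.35
tcp_pos: [0.5449, -0.3367, 0.2021]
eef_rot: [179.9, -0.3, -175.2]
contact_force: [1.0, -0.8, -0.9]
gripper_width: 0.0236
```

Run:
```python
from h import *
s=r.get_state();print(s['eef_rot'],s['contact_force'],s['gripper_width'],s['tcp_pos'])
```

```text
[ 179.85653737   -0.25532424 -175.21202347] [ 0.99817341 -0.76745174 -0.8709898 ] 0.0235813077609091 [ 0.54494755 -0.33665701  0.20208818]
```

```bash
cat >> h.py <<'E'
def spotpose(c,ext=.1075,xy=(.0115,.0158)):
    F=frame(); return pose(np.stack([-F[:,0],F[:,1],-F[:,2]],1), HC+F@np.array([xy[0],xy[1],.008+ext+c]))
E
python3 - <<'E'
from h import *
T=spotpose(.05);print(T)
rows(down(4.8,[.545,-.3367,.30]))
rows(T,T0=down(4.8,[.545,-.3367,.30]),maxmm=35)
E
```

```text
[[-9.60092557e-01 -1.09734311e-01  2.57256025e-01  5.60931390e-01]
 [-1.05995205e-01  9.93960955e-01  2.84013296e-02  1.51723108e-01]
 [-2.58819045e-01 -3.46944695e-18 -9.65925826e-01  2.67437143e-01]
 [ 0.00000000e+00  0.00000000e+00  0.00000000e+00  1.00000000e+00]]
total deg 0.29 mm [  0.4   0.2 -97.9] N 3 row [np.float64(0.0008), np.float64(-0.0015), np.float64(-0.0001)] [np.float64(0.1), np.float64(0.0), np.float64(-32.6)]
total deg 15.07 mm [-56.7 485.4  32.6] N 14 row [np.float64(-0.0002), np.float64(-0.0187), np.float64(-0.0019)] [np.float64(-4.2), np.float64(34.6), np.float64(2.9)]
```

Emit:
{"fn": "step_arm", "kwargs": {
  "deltas": [
    [0,0,0,0,0,-30,-1],
    [0,0,0,0,0,-30,-1],
    [0,0,0,0,0,-25,-1],
    [0,0,0,0,0,-10,-1]
  ]
}}

```text
time_s: 14.75
tcp_pos: [0.545, -0.337, 0.305]
eef_rot: [179.9, -0.1, -175.2]
contact_force: [0.1, 0.3, -1.5]
gripper_width: 0.0235
```

Run:
```python
from h import *
print(r.get_state()['tcp_pos'])
rows(spotpose(.05),maxmm=35)
```

```text
[ 0.54502969 -0.33695772  0.30497407]
total deg 15.17 mm [-56.7 485.6  37.9] N 15 row [np.float64(-0.0002), np.float64(-0.0176), np.float64(-0.0018)] [np.float64(-3.8), np.float64(32.3), np.float64(3.0)]
```

Emit:
{"fn": "step_arm", "kwargs": {
  "deltas": [
    [0,-0.0176,-0.0018,-3.8,32.3,3,-1],
    [0,-0.0176,-0.0018,-3.8,32.3,3,-1],
    [0,-0.0176,-0.0018,-3.8,32.3,3,-1],
    [0,-0.0176,-0.0018,-3.8,32.3,3,-1],
    [0,-0.0176,-0.0018,-3.8,32.3,3,-1],
    [0,-0.0176,-0.0018,-3.8,32.3,3,-1],
    [0,-0.0176,-0.0018,-3.8,32.3,3,-1],
    [0,-0.0176,-0.0018,-3.8,32.3,3,-1],
    [0,-0.0176,-0.0018,-3.8,32.3,3,-1],
    [0,-0.0176,-0.0018,-3.8,32.3,3,-1]
  ]
}}

```text
time_s: 15.75
tcp_pos: [0.5529, -0.0033, 0.2739]
eef_rot: [179.9, 10.1, -174.6]
contact_force: [0.6, -0.3, -1.3]
gripper_width: 0.024
```

Run:
```python
from h import *
print(r.get_state()['joints'])
rows(spotpose(.05),maxmm=30)
```

```text
[ 21.92659865   1.01895817 -19.7161622    3.16394677 -59.59627633
 -17.88054613]
total deg 5.0 mm [-21.1 153.5  10.6] N 6 row [np.float64(-0.0002), np.float64(-0.0143), np.float64(-0.0026)] [np.float64(-3.6), np.float64(25.6), np.float64(1.9)]
```

Emit:
{"fn": "step_arm", "kwargs": {
  "deltas": [
    [0,-0.0143,-0.0026,-3.6,27,0.5,-1],
    [0,-0.0143,-0.0026,-3.6,27,0.5,-1],
    [0,-0.0143,-0.0026,-3.6,27,0.5,-1],
    [0,-0.0143,-0.0026,-3.6,27,0.5,-1],
    [0,-0.0143,-0.0026,-3.6,27,0.5,-1],
    [0,-0.0143,-0.0026,-3.6,20,0.5,-1],
    [0,0,0,0,0,0,-1],
    [0,0,0,0,0,0,-1]
  ]
}}

```text
time_s: 16.55
tcp_pos: [0.5531, 0.1621, 0.2702]
eef_rot: [-179.9, 14.7, -173.4]
contact_force: [-0.2, -0.9, -1.2]
gripper_width: 0.0239
```

Run:
```python
from h import *
import pickle
print(r.get_state()['joints'])
rows(spotpose(.05))
pickle.dump(r.camera_info('wrist'),open('w7.pkl','wb'))
cv2.imwrite('pics/w7.png',r.capture('wrist')[:,:,::-1])
cv2.imwrite('pics/side2.png',r.capture('side')[:,:,::-1])
cv2.imwrite('pics/scene2.png',r.capture('scene')[:,:,::-1])
a=cv2.imread('pics/scene2.png')[200:340,270:420];b=cv2.imread('pics/side2.png')[100:240,270:420]
cv2.imwrite('pics/c2.png',np.hstack([cv2.resize(a,(400,373),interpolation=2),cv2.resize(b,(400,373),interpolation=2)]))
```

```text
[ 41.38372801   0.82960218 -24.21650406  10.53454662 -53.2928127
 -40.19979961]
total deg 0.43 mm [ -5.7 -11.2   4.4] N 1 row [np.float64(-0.0005), np.float64(-0.0046), np.float64(0.0058)] [np.float64(-5.7), np.float64(-11.2), np.float64(4.4)]
```

View pics/w7.png

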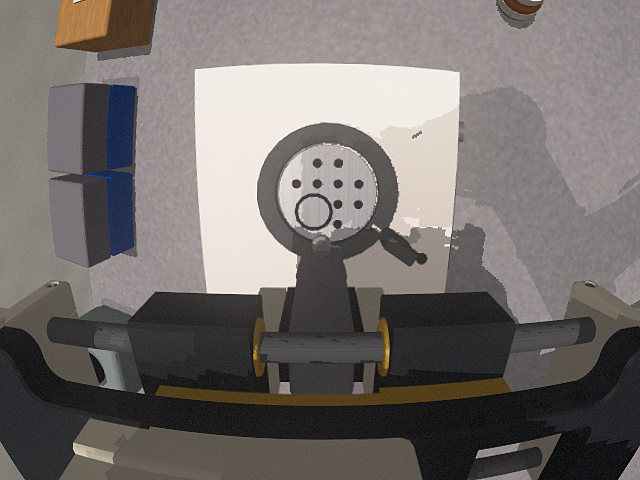

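View pics/c2.png

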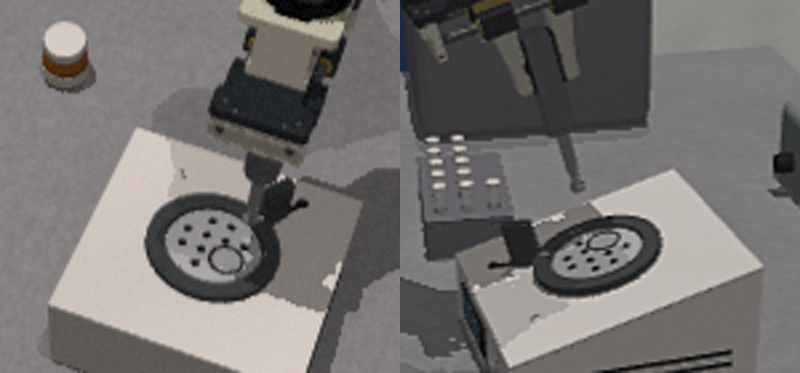

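Run:
```python
from h import *
import pickle;i=pickle.load(open('w7.pkl','rb'));F=frame();np.set_printoptions(precision=2,suppress=True)
T=cur();ft=T[:3,3]+.1075*T[:3,2]
print('foot local',F.T@(ft-HC)*1e3,'proj',proj('wrist',ft,i),proj('side',ft),proj('scene',ft))
L=lambda uv,h:(F.T@(onplane('wrist',uv,HC+h*F[:,2],F[:,2],i)-HC))*1e3
im=cv2.imread('pics/w7.png');g=cv2.cvtColor(im,cv2.COLOR_BGR2GRAY)
print('spot',L((314,211.5),.008))
def lab(ca,h=0):return
for uv in [(421,258),(414,253)]: p=L(uv,0);print('dot',p,np.degrees(np.arctan2(p[1],p[0])))
a=im[180:280,270:440];cv2.imwrite('pics/w7z.png',cv2.resize(a,None,fx=4.7,fy=4.7,interpolation=0))
b=cv2.imread('pics/side2.png')[100:200,290:370];cv2.imwrite('pics/side2z.png',cv2.resize(b,None,fx=6,fy=6,interpolation=0))
```

```text
foot local [ 5.87 26.16 62.77] proj [320.05 240.48] [336.99 171.05] [362.43 282.06]
spot [11.17 15.91  8.  ]
dot [-91.44  62.07  -0.  ] 145.8345853773757
dot [-83.97  56.99  -0.  ] 145.83632770744498
```

View pics/w7z.png

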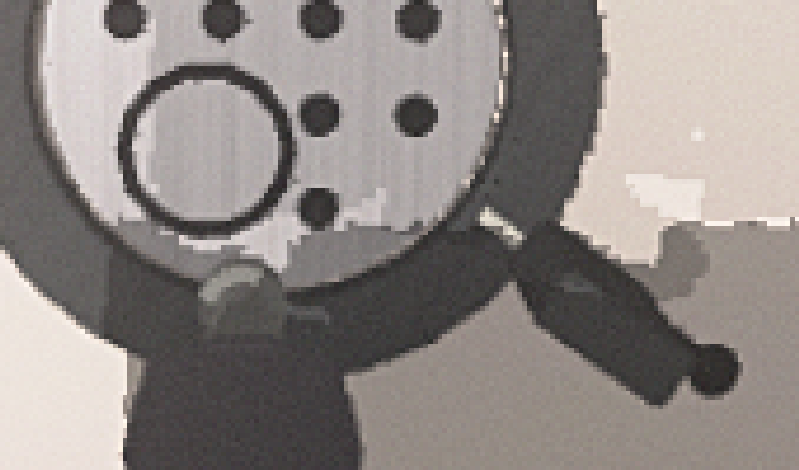

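View pics/side2z.png

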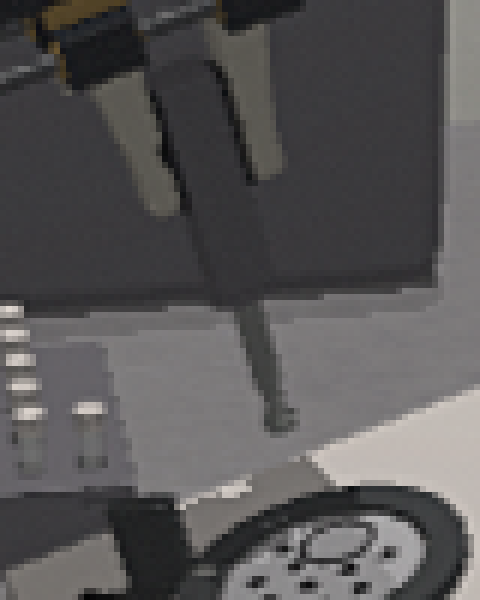

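```bash
sed -i 's/xy=(.0115,.0158)/xy=(.0112,.0158)/' h.py
python3 - <<'E'
from h import *
import pickle;i=pickle.load(open('w7.pkl','rb'));F=frame()
for uv in [(372.1,225.1),(380.2,231.1)]:
    p=(F.T@(onplane('wrist',uv,HC+.011*F[:,2],F[:,2],i)-HC))*1e3;print('tick',p,np.degrees(np.arctan2(p[1],p[0])))
rows(spotpose(.02),N=2)
E
```

```text
tick [-40.40444405  27.19832342  11.        ] 146.05346134581586
tick [-47.97828574  32.66180772  11.        ] 145.7544424413393
total deg 0.33 mm [ -5.  -10.4  34.8] N 2 row [np.float64(-0.0002), np.float64(-0.0019), np.float64(0.0021)] [np.float64(-2.5), np.float64(-5.2), np.float64(17.4)]
```

Emit:
{"fn": "step_arm", "kwargs": {
  "deltas": [
    [0,-0.004,0.004,-5,-10.4,10,-1],
    [0,0,0,0,0,15,-1],
    [0,0,0,0,0,0,-1],
    [0,0,0,0,0,0,-1]
  ]
}}

```text
time_s: 17.1
tcp_pos: [0.5674, 0.1484, 0.2468]
eef_rot: [-180.0, 15.0, -173.9]
contact_force: [-0.3, -0.1, -1.2]
gripper_width: 0.0238
```

```bash
cat > ft.py <<'E'
from h import *
T=cur();F=frame();ft=T[:3,3]+.1075*T[:3,2];p=F.T@(ft-HC)*1e3;s=r.get_state();z=F.T@T[:3,2]
print('foot local',p.round(2),'need',np.round([11.2,15.8,8]-p,2),'tilt deg',np.degrees(z[:2]).round(2),'Fn',(F.T@s['contact_force']).round(2),s['gripper_width'],s['time_s'])
rows(spotpose(-.006),N=1)
E
python3 ft.py
```

```text
foot local [12.05 11.64 36.52] need [ -0.85   4.16 -28.52] tilt deg [ 0.03 -0.07] Fn [-0.65 -0.07 -1.11] 0.02379387592072811 17.1
total deg 0.22 mm [ 0.8  4.1 34.5] N 1 row [np.float64(-0.0012), np.float64(0.0006), np.float64(-0.0037)] [np.float64(0.8), np.float64(4.1), np.float64(34.5)]
```

Emit:
{"fn": "step_arm", "kwargs": {
  "deltas": [
    [0,0,0,1,4,10,-1],
    [0,0,0,0,0,8,-1],
    [0,0,0,0,0,0,-1],
    [0,0,0,0,0,0,-1]
  ]
}}

```text
time_s: 17.5
tcp_pos: [0.5713, 0.1525, 0.2283]
eef_rot: [180.0, 15.1, -174.0]
contact_force: [0.2, -0.4, 0.2]
gripper_width: 0.0239
```

```bash
python3 ft.py
```

```text
foot local [11.49 15.29 17.51] need [-0.29  0.51 -9.51] tilt deg [ 0.07 -0.07] Fn [ 0.25 -0.4   0.13] 0.02390196963372162 17.5
total deg 0.28 mm [ 0.2  0.4 15.5] N 1 row [np.float64(-0.0012), np.float64(0.0012), np.float64(-0.0047)] [np.float64(0.2), np.float64(0.4), np.float64(15.5)]
```

Emit:
{"fn": "step_arm", "kwargs": {
  "deltas": [
    [0,0,0,0,0.5,6,-1],
    [0,0,0,0,0,0,-1],
    [0,0,0,0,0,0,-1]
  ]
}}

```text
time_s: 17.8
tcp_pos: [0.573, 0.1536, 0.2225]
eef_rot: [180.0, 15.1, -173.9]
contact_force: [-0.3, 0.2, -1.1]
gripper_width: 0.0239
```

```bash
python3 ft.py
```

```text
foot local [11.87 16.29 11.43] need [-0.67 -0.49 -3.43] tilt deg [ 0.11 -0.04] Fn [-0.51  0.19 -1.01] 0.023899484056028836 17.8
total deg 0.26 mm [ 0.5 -0.6  9.4] N 1 row [np.float64(-0.0007), np.float64(0.0019), np.float64(-0.004)] [np.float64(0.5), np.float64(-0.6), np.float64(9.4)]
```

Emit:
{"fn": "step_arm", "kwargs": {
  "deltas": [
    [0,0,0,0,0,2,-1],
    [0,0,0,0,0,0,-1]
  ]
}}

```text
time_s: 18.0
tcp_pos: [0.5736, 0.1538, 0.2206]
eef_rot: [180.0, 15.1, -173.9]
contact_force: [-0.7, 0.3, -1.4]
gripper_width: 0.0237
```

```bash
python3 ft.py
```

```text
foot local [11.99 16.41  9.47] need [-0.79 -0.61 -1.47] tilt deg [ 0.12 -0.03] Fn [-1.02  0.4  -1.13] 0.023651947039670714 18.0
total deg 0.26 mm [ 0.6 -0.7  7.5] N 1 row [np.float64(-0.0005), np.float64(0.0021), np.float64(-0.0039)] [np.float64(0.6), np.float64(-0.7), np.float64(7.5)]
```

Emit:
{"fn": "step_arm", "kwargs": {
  "deltas": [
    [0,0.002,0,0.6,-0.6,0.5,-1],
    [0,0,0,0,0,0,-1]
  ]
}}

```text
time_s: 18.2
tcp_pos: [0.5732, 0.1531, 0.2201]
eef_rot: [180.0, 15.0, -173.9]
contact_force: [-0.1, 0.6, -2.3]
gripper_width: 0.0239
```

```bash
python3 ft.py
```

```text
foot local [11.23 15.81  9.09] need [-0.03 -0.01 -1.09] tilt deg [ 0.01 -0.03] Fn [-0.6   0.56 -2.23] 0.02391579515064776 18.2
total deg 0.23 mm [ 0.  -0.1  7.1] N 1 row [np.float64(-0.0004), np.float64(0.0002), np.float64(-0.0039)] [np.float64(0.0), np.float64(-0.1), np.float64(7.1)]
```

Emit:
{"fn": "step_arm", "kwargs": {
  "deltas": [
    [0,0,0,0,0,2,-1],
    [0,0,0,0,0,0,-1]
  ]
}}

```text
time_s: 18.4
tcp_pos: [0.574, 0.1533, 0.2185]
eef_rot: [179.9, 15.1, -173.9]
contact_force: [-1.5, -0.2, -0.2]
gripper_width: 0.0237
```

```bash
python3 ft.py
```

```text
foot local [11.67 15.92  7.34] need [-0.47 -0.12  0.66] tilt deg [ 0.06 -0.01] Fn [-1.46 -0.    0.24] 0.023706726191848354 18.4
total deg 0.23 mm [ 0.4 -0.1  5.3] N 1 row [np.float64(-0.0001), np.float64(0.001), np.float64(-0.0038)] [np.float64(0.4), np.float64(-0.1), np.float64(5.3)]
```

Emit:
{"fn": "step_arm", "kwargs": {
  "deltas": [
    [0,0,0,0,0,2,-1],
    [0,0,0,0,0,0,-1]
  ]
}}

```text
time_s: 18.6
tcp_pos: [0.5746, 0.1533, 0.2167]
eef_rot: [179.9, 15.1, -173.9]
contact_force: [-1.8, -0.1, 0.5]
gripper_width: 0.0239
```

```bash
python3 ft.py
```

```text
foot local [11.76 15.89  5.44] need [-0.56 -0.09  2.56] tilt deg [ 0.07 -0.01] Fn [-1.57  0.11  0.94] 0.02394103387819956 18.6
total deg 0.24 mm [ 0.4 -0.1  3.4] N 1 row [np.float64(-0.0001), np.float64(0.0012), np.float64(-0.0039)] [np.float64(0.4), np.float64(-0.1), np.float64(3.4)]
```

```bash
cat > avg.py <<'E'
from h import *
F=frame();A=[];P=[]
for k in range(16):
    r.capture('side'); s=r.get_state();A.append(F.T@s['contact_force']);T=cur();P.append(F.T@(T[:3,3]+.1075*T[:3,2]-HC)*1e3)
A=np.array(A);print('F',A.mean(0).round(2),(A.std(0)/4).round(2),'foot',np.mean(P,0).round(2),'z first/last',P[0][2].round(2),P[-1][2].round(2))
E
python3 avg.py
```

```text
F [-1.11 -0.06  0.84] [0.1  0.1  0.14] foot [11.74 15.9   5.58] z first/last 5.58 5.55
```

Emit:
{"fn": "step_arm", "kwargs": {
  "deltas": [
    [0,0.001,0,0.4,0,2,-1],
    [0,0,0,0,0,0,-1]
  ]
}}

```text
time_s: 19.6
tcp_pos: [0.575, 0.1534, 0.215]
eef_rot: [179.9, 15.1, -173.9]
contact_force: [-1.4, -1.1, 1.6]
gripper_width: 0.024
```

```bash
python3 avg.py
```

```text
F [-0.18 -0.46  1.86] [0.12 0.14 0.1 ] foot [11.68 15.97  3.82] z first/last 3.77 3.8
```

Emit:
{"fn": "step_arm", "kwargs": {
  "deltas": [
    [0,0,0,0.4,0,1,-1],
    [0,0,0,0,0,0,-1]
  ]
}}

```text
time_s: 20.6
tcp_pos: [0.5751, 0.1535, 0.2143]
eef_rot: [179.9, 15.1, -173.9]
contact_force: [-0.6, -1.3, 1.1]
gripper_width: 0.024
```

```bash
sed -i 's/range(16)/range(40)/;s#/4)#/40**.5)#' avg.py; python3 avg.py; python3 ft.py
```

```text
F [ 0.01 -1.2   2.13] [0.08 0.07 0.06] foot [11.61 16.06  2.98] z first/last 2.99 2.99
foot local [11.63 16.08  2.99] need [-0.43 -0.28  5.01] tilt deg [0.09 0.02] Fn [ 0.85 -1.22  2.08] 0.024209016486492305 22.6
total deg 0.23 mm [ 0.3 -0.2  1. ] N 1 row [np.float64(0.0003), np.float64(0.0015), np.float64(-0.0037)] [np.float64(0.3), np.float64(-0.2), np.float64(1.0)]
```

Emit:
{"fn": "step_arm", "kwargs": {
  "deltas": [
    [0,0.001,0,0.2,-0.2,0.5,-1],
    [0,0,0,0,0,0,-1],
    [0,0,0,0,0,0,-1]
  ]
}}

```text
time_s: 22.9
tcp_pos: [0.5752, 0.1535, 0.2139]
eef_rot: [179.9, 15.1, -173.9]
contact_force: [-0.4, -1.3, 3.0]
gripper_width: 0.0237
```

```bash
sed -i 's/range(40)/range(20)/' avg.py; python3 avg.py; python3 ft.py
python3 - <<'E'
from h import *
for n in('wrist','side','scene'): cv2.imwrite(f'pics/{n}3.png',r.capture(n)[:,:,::-1])
w=cv2.imread('pics/wrist3.png')[150:300,240:400];a=cv2.imread('pics/scene3.png')[220:320,300:420];b=cv2.imread('pics/side3.png')[130:230,290:390]
cv2.imwrite('pics/c3.png',np.hstack([cv2.resize(x,(266,300),interpolation=2) for x in(w,a,b)]))
E
```

```text
F [ 0.61 -1.11  2.38] [0.08 0.06 0.06] foot [11.59 16.06  2.57] z first/last 2.57 2.56
foot local [11.59 16.04  2.56] need [-0.39 -0.24  5.44] tilt deg [0.05 0.04] Fn [ 0.94 -0.9   2.71] 0.02398278956620665 23.9
total deg 0.22 mm [ 0.3 -0.2  0.6] N 1 row [np.float64(0.0006), np.float64(0.0009), np.float64(-0.0038)] [np.float64(0.3), np.float64(-0.2), np.float64(0.6)]
```

View pics/c3.png

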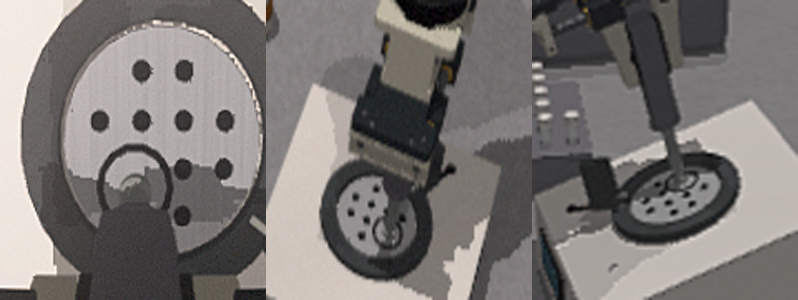

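View pics/scene3.png

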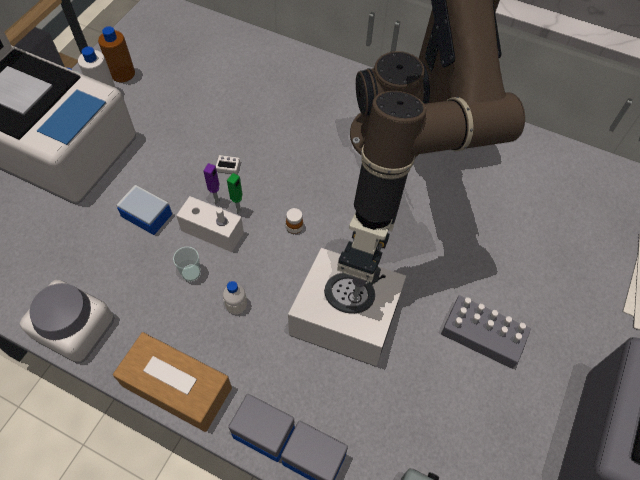

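View pics/side3.png

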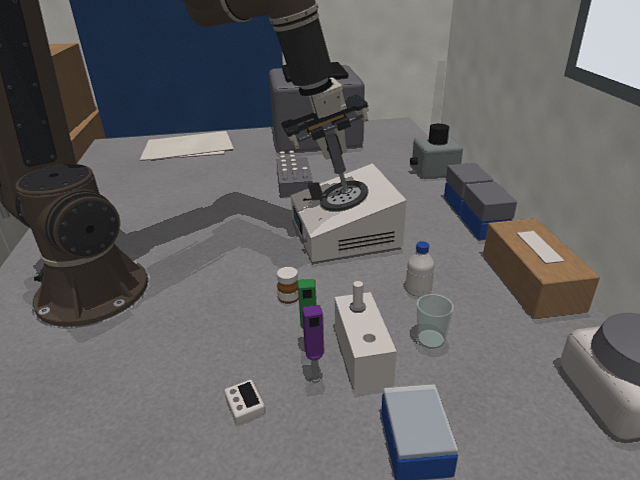

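```bash
python3 ft.py; python3 -c "
from plant import r
print(r.close_job())"
```

```text
foot local [11.57 16.02  2.57] need [-0.37 -0.22  5.43] tilt deg [0.05 0.03] Fn [-0.19 -0.89  1.94] 0.023349228867798555 24.05
total deg 0.22 mm [ 0.3 -0.2  0.6] N 1 row [np.float64(0.0006), np.float64(0.0009), np.float64(-0.0038)] [np.float64(0.3), np.float64(-0.2), np.float64(0.6)]
the job is handed in; nothing more can be done
None
```

The collar is locked and the surface probe is held in the gripper with its foot on the marked ring. The job was handed in at about 24 s, and no verdict was reported.

- **Collar:** I turned it by the lug in two grips, re-gripping the other way round because the last joint was nearing its limit. It went until the stop pushed back with about 13 N. Afterwards the collar's tick measured 145.9° against 145.8° for the lock mark.
- **Position:** The foot centre is within about 0.5 mm of the ring centre by measured pose, and the last pictures show it inside the ring. The tool is square to the plate within about 0.1°. That is the tool's angle; the probe's own tilt in the grip was only checked by eye.
- **Push depth:** The foot is about half in. Averaged contact force is 3.5 to 3.8 N after allowing for the probe's weight, which means about 6 mm pushed in. The measured pose gives about 5.4 mm instead; the two differ by less than the calibration error.
- **Side force:** About 1 N of sideways force remained in the readings, part of it probably sensor bias.
- **Other things:** The pen, the look-alikes and the other bench items look unmoved in the last pictures.

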